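Set up the friction ramp: ruler flush, wedge in, held

ROBOT

A 6-joint arm with a two-finger parallel gripper is mounted at the origin on the work surface. World frame = base frame: x ahead of the robot, y to its left, z up, the work surface at z = 0. Lengths are in m, angles in rad, forces in N, time in s.
With the tool pointing down it reaches from about 0.3 to 0.775 m from the base axis. Payload 14.6 kg.
Tool frame: the origin (TCP) lies at the very end of the fingers, on their centre line; the grasp point (between the pads) lies 19 mm behind it; z points along the fingers, y is the direction in which the jaws open and shut (so a half turn about z gives the same grasp; the last joint's range is limited). The gripper opens to 94 mm and grips with 3 to 60 N. Pads are 16 mm wide; open, the fingers measure 119 mm over their backs; the gripper's body (75 mm by 177 mm) begins 78 mm behind the grasp point.
Start: joints at [1.082, 0.3, 1.521, -0, 1.321, -0.067], TCP at [0.225, 0.502, 0.205] pointing down, gripper open.
Joint ranges: [-3.03, 3.03], [-0.79, 2.21], [0.23, 2.52], [-1.04, 4.18], [0, 3.07], [-2.55, 2.55]. Speed limits (rad/s): [2.22, 2.22, 2.57, 3.14, 3.14, 3.14].

INTERFACE

Orientations are given as [roll, pitch, yaw] about the fixed x, y, z axes, in that order (R = Rz(yaw) Ry(pitch) Rx(roll)).
In Python, from station import ctrl, vision, ticket gives the robot as it stands.
- The arm moves only by the tool step_arm, never from a script. Its argument "steps" is a list of rows, each an object of numbers: "x", "y", "z": the shift along the tool's x, y, z in m; "ax", "ay", "az": the turn, a rotation vector about the tool's x, y, z in degrees; "claw": the finger opening in m, from 0 to 0.094. A call has 1 to 5 rows; each row shifts and turns the pose as measured when the row begins, along the tool's axes as they then stand; what a row does not reach is not made up. A row lasts 1/12 s, in which the tool goes at most 41.7 mm and 7.16 degrees, less where a joint would pass 70% of its speed; a pose out of reach is approached as far as the arm can. A call with a gripper value outside its range is refused whole. The fingers move at their own pace and stop on an object; "grip_force" is the grip in N (left out, the last holds). Time passes only in rows, so rows that do not move let the fingers close. It gives the time, the measured TCP pose, the force and the opening at its end, in the units of the state.
- ctrl.get_obs(): the state, without advancing time (a new reading comes with each control period).
- vision.camera(name): name is "side" or "top" or "wrist"; returns (picture, depth): 420x560x3 uint8, red, green, blue; 420x560 float32, m along the optical axis (not along the pixel's ray), 0 where there is no reading.
- vision.camera_params(name): a dict with "fov_y" (degrees; the focal length in pixels is half the picture's height over the tangent of half this angle, whatever the lens; pixels are square), "cx", "cy" (the principal point, pixels), "origin" and "attitude" of the camera in the world; the wrist camera has in their place "mount" (4x4, takes a point from camera to tool coordinates, whose origin is the TCP and whose axes are the flange's). Camera axes: x right, y up, looking along -z (the intrinsics and any distortion apply to the point x, -y, -z); pixel columns grow to the right and rows downward; lengths in m; the calibration is good to about 2 mm. A picture is of the moment at which its call begins: read the wrist's pose just before it. camera_params takes no time and is no camera call.
- ticket.hand_in(): hands the job in, once; it reports no verdict.
The state is a dict: "time_s": time; "qpos": joint angles; "joint_vel": joint speeds; "tau": joint torques, N m; "ee_pos": TCP position; "eef_rot": TCP orientation; "force": force on the tool from outside, world axes, zero at the start; "moment": the same for the moment, N m; "grip_width": finger opening in m.
Only numpy, scipy, OpenCV 4.12 (cv2) and the standard library are available. Lean on these libraries where they do the work, as an engineer would, in place of code of your own. Each camera call takes 0.05 s, during which the arm holds its last target.

TASK

Set up the friction ramp: first lay the ruler flat on the bench, flush along the ramp's long rail on the robot's side and about midway along it, and let go of it. Then take the wooden wedge and push its thin end in between the rails, under the free end of the board, until the board has just lifted off the rails, by a few millimetres and no more, and finish still holding the wedge there with the board's end resting on it. Lift the board with the wedge only, not with the gripper, keep the ruler flush, and leave the cup, the wooden block and the test tube rack where they are.

Things in the scene. Friction and masses are not known exactly. Their poses are not given: they have to be found in the camera images.
- ramp: ramp base screwed to the bench: two wooden rails along its y, each 280 long, 16 wide, 16 high, outer faces at x = -65 (robot's side) and +65 mm, 98 mm free between them; open at the +y end, cross bar at the -y end. Origin on the bench at the base's centre, y along the rails to the open end, z up. Yaw within 0.2 rad of 0.
- board: plywood board of the ramp, 118 wide, 275 long, 12 mm thick, about 0.6 kg, lying on both rails (sides at x = -59 and +59 mm in the ramp's frame, top 28 mm above the bench). Hinged at the ramp's -y end; its free +y end swings up only. Origin on the hinge line at the board's underside; y along the board to its free end.
- board_lip (a point): middle of the lower edge of the board's free end, 140 mm from the ramp's origin along the ramp's +y, flush with the open ends of the rails; 16 mm above the bench while the board lies on the rails, higher by as much as the board is lifted there. The wedge goes in under this edge.
- ruler: loose aluminium ruler, 240 long (y), 30 wide (x), 6 mm thick, 0.15 kg; on its middle a black grip block 30 long (y), 16 wide (x), its top 40 mm above the underside. Origin: centre of the underside, z up. Either long edge may go to the rail; flush, its centre is at x = -80 mm in the ramp's frame. Pinched on the block's two end faces (along y), the fingers clear the board.
- wedge: loose hardwood wedge, 44 wide (x), 170 mm long (y), about 0.14 kg. Origin on the underside below the middle of its grip block (y -25 to +25, 36 mm high). From there it slopes down evenly, 1 in 5: 28 mm high at y = -25 to 4 mm at the tip, y = -145. Slid flat on the bench, it starts to lift the board with its tip 60 mm past the board's lip, then 1 mm per 5 mm.
- cup: bystander: white paper-like cup, 72 mm across, 75 mm high, beyond the ramp's far rail; origin at the centre of its underside
- block: bystander: dark wooden friction block 60 x 90 x 35 mm with a small wire hook, on the near left; origin at the centre of its underside
- rack: bystander: wooden test tube rack 80 x 210 mm with glass tubes, 165 mm high, right of the ramp; origin at the centre of its underside
Mind the look-alikes: they are no part of the job. There is more than one size of the ruler; the one meant has the size given above.

How it is judged:
By the outcome, as a careful person would: the job done as asked, in the order asked, and still so for the second after the job is handed in, while the arm keeps its last pose, push and grip.
It also fails if it takes over 61 s, if anything falls off the work surface, if the arm or the gripper's body presses on something with over 40 N, if the wrist force passes 120 N, or if a joint passes its speed limit or range.

## Working session

There is one attempt and no reset: what is moved stays moved. The work goes in short steps, Python scripts to look and compute and a tool call to move; the robot and the scene stay as the last step left them, time stands still between calls to the robot, and variables do not carry over. Pictures are saved under pics/ and viewed, and the job is handed in when it is done.

Besides the shell and the picture viewer there is one more tool, called after "Emit:" in YAML: its name, and indented under it one key for each argument. step_arm: Moves the arm, as the interface text tells. Its arguments: {"type":"object","properties":{"steps":{"type":"array"},"grip_force":{"type":"number"}},"required":["steps"]}

```bash
ls; mkdir -p pics; python3 - <<'E'
from station import ctrl, vision
import cv2, numpy as np
print(ctrl.get_obs())
for n in ["side","top","wrist"]:
    o=ctrl.get_obs()
    p,d=vision.camera(n); print(n,vision.camera_params(n))
    cv2.imwrite(f"pics/{n}0.png",p[:,:,::-1]); np.save(f"pics/{n}0.npy",d); print((d>0).mean(), o['ee_pos'])
E
```

```text
pics
{'time_s': 0.0, 'qpos': array([ 1.08239506e+00,  3.00471959e-01,  1.52160379e+00, -2.14225179e-05,
        1.32069759e+00, -6.66023285e-02]), 'joint_vel': array([-0.00095127,  0.00130499, -0.001934  , -0.00223268, -0.00129174,
       -0.00081749]), 'tau': array([ 1.01253620e-03, -5.31807768e+01, -3.52741277e+01,  7.08496361e-02,
        2.42885237e-02, -3.87166165e-05]), 'ee_pos': array([0.22505217, 0.50154949, 0.20487625]), 'eef_rot': array([-3.14041320e+00, -5.78749880e-05,  2.71979899e+00]), 'force': array([ 0.36933959, -0.64527151, -0.03312334]), 'moment': array([0.02968109, 0.02137308, 0.0767712 ]), 'grip_width': 0.0938889939070245}
side {'fov_y': 48.36949220733335, 'cx': 268.02076839801924, 'cy': 213.0610208267571, 'origin': array([ 0.38524595, -0.75283075,  0.89928517]), 'attitude': array([ 0.69254331,  0.01843053, -0.20709968])}
0.9961479591836735 [0.22505217 0.50154949 0.20487625]
top {'fov_y': 53.830171969850205, 'cx': 276.37792821027335, 'cy': 209.50252986073627, 'origin': array([ 0.48359811, -0.04195305,  1.07261611]), 'attitude': array([ 0.05682534,  0.00175534, -1.56174249])}
0.9961267006802721 [0.22507804 0.50156912 0.20488517]
wrist {'fov_y': 71.95542656231213, 'cx': 275.705350650177, 'cy': 211.43400869158395, 'mount': array([[ 6.75470644e-04,  9.74101127e-01,  2.26111782e-01,
         6.56354004e-02],
       [ 9.99999639e-01, -5.41541132e-04, -6.54342608e-04,
        -2.89710134e-04],
       [-5.14947041e-04,  2.26112143e-01, -9.74101141e-01,
        -1.79755581e-01],
       [ 0.00000000e+00,  0.00000000e+00,  0.00000000e+00,
         1.00000000e+00]])}
0.9390348639455782 [0.2250831  0.50158871 0.20494458]
```

View pics/top0.png

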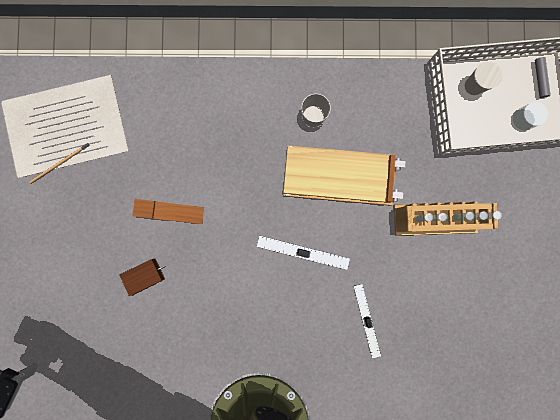

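View pics/side0.png

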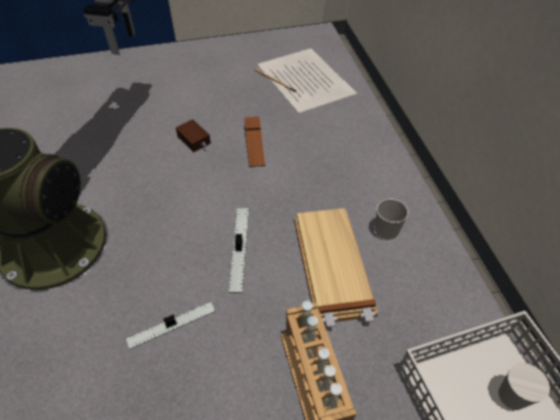

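View pics/wrist0.png

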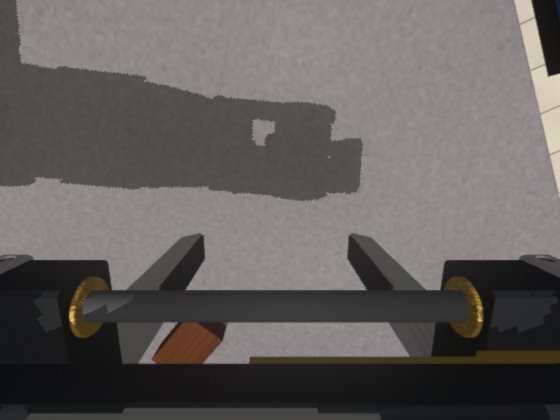

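The top view shows the wedge at (168,212) with its thin end to the right, and the ramp at (340,175) with its open end to the left at column 285. There are two rulers: the long one at (303,252), about 93 px ≈ 240 mm, and a shorter one at (367,321), about 74 px. The long one fits the description. I'll enlarge and measure.

```bash
cat > h.py <<'E'
import numpy as np, cv2
from scipy.spatial.transform import Rotation as R
from station import ctrl, vision
def Rm(a): return R.from_euler('xyz',a).as_matrix()
def pose(cam,o=None):
    p=vision.camera_params(cam)
    if cam!='wrist': return p,Rm(p['attitude']),np.array(p['origin'])
    Rt=Rm(o['eef_rot']); M=p['mount']
    return p,Rt@M[:3,:3],Rt@M[:3,3]+o['ee_pos']
def ray(cam,uv,o=None):
    p,Rc,c=pose(cam,o); f=210/np.tan(np.radians(p['fov_y'])/2)
    d=np.array([(uv[0]-p['cx'])/f,-(uv[1]-p['cy'])/f,-1.])
    return c,Rc@d
def onz(cam,uv,z,o=None):
    c,d=ray(cam,uv,o); return c+d*(z-c[2])/d[2]
def dep(cam,uv,D,o=None):
    c,d=ray(cam,uv,o); return c+d*D[int(round(uv[1])),int(round(uv[0]))]
def tri(a,b):
    (c1,d1),(c2,d2)=a,b
    t=np.linalg.lstsq(np.c_[d1,-d2],c2-c1,rcond=None)[0]
    p,q=c1+t[0]*d1,c2+t[1]*d2
    return (p+q)/2,np.linalg.norm(p-q)
def proj(cam,X,o=None):
    p,Rc,c=pose(cam,o); f=210/np.tan(np.radians(p['fov_y'])/2)
    q=Rc.T@(np.array(X)-c); return np.array([p['cx']+f*q[0]/-q[2],p['cy']-f*q[1]/-q[2]])
def crop(png,x0,y0,x1,y1,s,out):
    im=cv2.imread(png)[y0:y1,x0:x1]
    im=cv2.resize(im,None,fx=s,fy=s,interpolation=cv2.INTER_CUBIC)
    for x in range((x0+9)//10*10,x1,10): cv2.line(im,((x-x0)*s,0),((x-x0)*s,5),(0,255,255),1); cv2.putText(im,str(x),((x-x0)*s,15),0,.35,(0,255,255),1)
    for y in range((y0+9)//10*10,y1,10): cv2.line(im,(0,(y-y0)*s),(5,(y-y0)*s),(0,255,255),1); cv2.putText(im,str(y),(6,(y-y0)*s+4),0,.35,(0,255,255),1)
    cv2.imwrite(out,im)
E
python3 - <<'E'
from h import *
D=np.load('pics/top0.npy')
for n,uv in dict(board_c=(340,175),board_l=(292,175),bench=(230,150),wedgeblk=(144,210),wedgemid=(180,213),ruler=(280,246),rgrip=(303,253),r2=(363,300),cup=(315,110)).items(): print(n,dep('top',uv,D).round(4))
crop('pics/top0.png',120,190,220,260,7,'pics/c_wedge.png')
crop('pics/top0.png',275,135,415,220,5,'pics/c_ramp.png')
crop('pics/top0.png',250,225,390,365,4,'pics/c_rul.png')
crop('pics/side0.png',215,190,405,340,4,'pics/c_side.png')
E
```

```text
board_c [ 0.6323 -0.2005  0.0274]
board_l [ 0.6317 -0.0786  0.024 ]
bench [0.6989 0.083  0.0033]
wedgeblk [0.5382 0.2921 0.0381]
wedgemid [0.5326 0.2076 0.0132]
ruler [ 0.4504 -0.0497  0.0053]
rgrip [ 0.4348 -0.1065  0.0432]
r2 [ 0.3154 -0.2622  0.0076]
cup [ 0.8074 -0.1387  0.0017]
```

View pics/c_wedge.png

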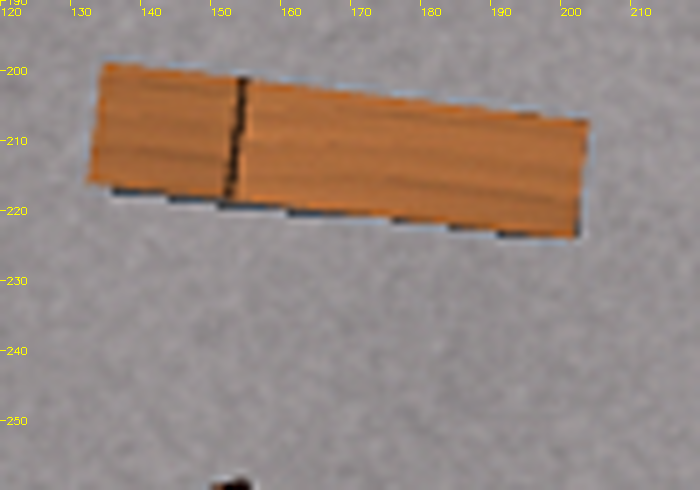

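View pics/c_ramp.png

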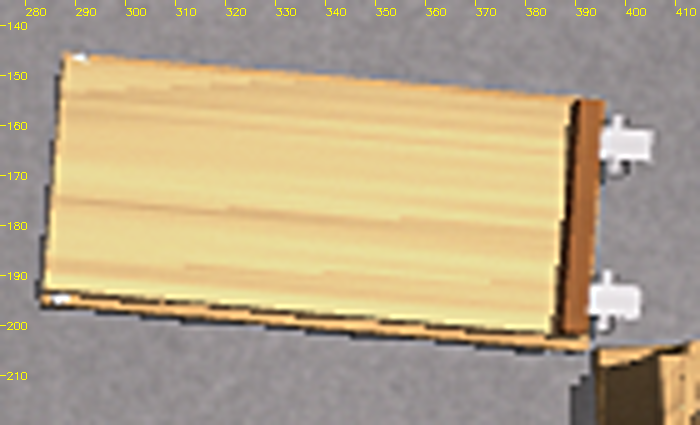

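View pics/c_rul.png

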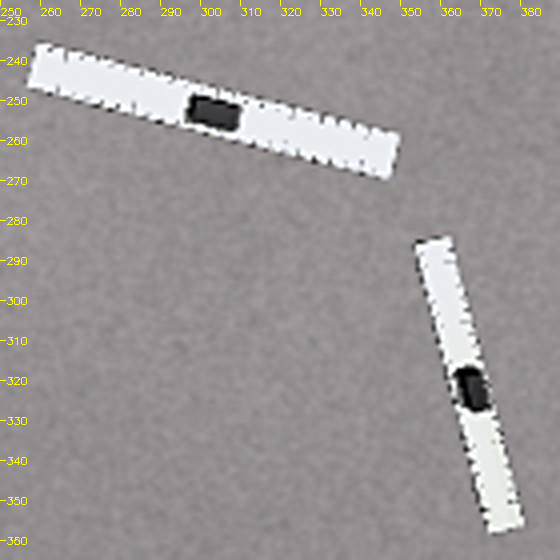

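View pics/c_side.png

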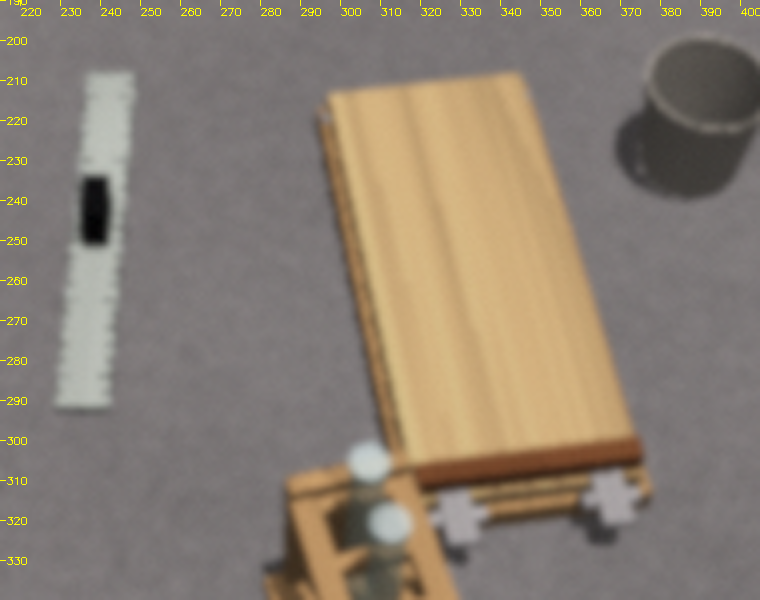

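```bash
crop=1 python3 - <<'E'
from h import *
T={'bNF':((283.4,192.4),(296.8,212.8)),'bFF':((287.6,145.5),(344.8,208)),
'rA':((256.8,246.2),(236.6,207.8)),'rB':((259,235.8),(248.6,207.8)),'rC':((347.5,269.5),(228.7,291.7)),'rD':((350,258.3),(243,291.7)),'rg':((303.1,252.8),(239,242))}
for k,(a,b) in T.items():
    p,e=tri(ray('top',a),ray('side',b)); print(k,p.round(4),round(e,4))
def L(a,b): d=b-a; return np.hypot(*d[:2])*1000, np.degrees(np.arctan2(d[1],d[0]))
z=.006
A,B,C,Dd=[onz('top',u,z) for u in [(256.8,246.2),(259,235.8),(347.5,269.5),(350,258.3)]]
print('ruler top',L(A,C),L(B,Dd),L(A,B),((A+B+C+Dd)/4).round(4), 'grip40',onz('top',(303.1,252.8),.04).round(4))
A,B,C,Dd=[onz('top',u,z) for u in [(354,285.3),(362.3,283.5),(372,357.8),(380,355.8)]]
print('ruler2',L(A,C),L(B,Dd),L(A,B))
b=[onz('top',u,.028) for u in [(283.4,192.4),(287.6,145.5),(387,202),(390,154)]]
print('board',L(b[2],b[0]),L(b[3],b[1]),L(b[0],b[1]),[x.round(4) for x in b])
# rail outer edge
r=[onz('top',u,.016) for u in [(283,195.5),(392,205)]]
print('rail near outer',L(r[1],r[0]),[x.round(4) for x in r])
w=[onz('top',u,zz) for u,zz in [((134,198.7),.036),((132,216.3),.036),((154.5,200.6),.036),((152.5,218.5),.036),((203.5,206.8),.004),((202.2,223.8),.004)]]
for x in w: print('w',x.round(4))
print('wblk',L(w[2],w[0]),L(w[3],w[1]),L(w[1],w[0]),L(w[5],w[4])); print(L((w[4]+w[5])/2,sum(w[:4])/4))
crop('pics/side0.png',235,105,285,175,8,'pics/c_sw.png')
E
```

```text
bNF [ 0.5864 -0.057   0.0285] 0.0004
bFF [ 0.7057 -0.0665  0.0266] 0.0028
rA [0.4487 0.01   0.006 ] 0.0012
rB [0.4769 0.0045 0.0049] 0.0016
rC [ 0.392  -0.2231  0.0056] 0.0
rD [ 0.4215 -0.2297  0.0055] 0.0019
rg [ 0.4348 -0.1081  0.0227] 0.001
ruler top (np.float64(239.9203758740195), np.float64(-103.82773487335504)) (np.float64(240.53135693395333), np.float64(-103.33317692942038)) (np.float64(27.253189916081258), np.float64(-11.31853578518856)) [ 0.4345 -0.1095  0.006 ] grip40 [ 0.4351 -0.107   0.04  ]
ruler2 (np.float64(186.96974478174843), np.float64(-165.99980807108008)) (np.float64(186.34727275318318), np.float64(-166.25477045393325)) (np.float64(21.738689643666586), np.float64(-77.35969338286067))
board (np.float64(263.29572942934317), np.float64(85.19322231439281)) (np.float64(261.7514610924656), np.float64(85.7018244395894)) (np.float64(120.63670976363417), np.float64(-4.633132306944664)) [array([ 0.5866, -0.057 ,  0.028 ]), array([ 0.7068, -0.0667,  0.028 ]), array([ 0.5645, -0.3194,  0.028 ]), array([ 0.6872, -0.3278,  0.028 ])]
rail near outer (np.float64(279.9434539459541), np.float64(85.51047350955298)) [array([ 0.5798, -0.0562,  0.016 ]), array([ 0.5579, -0.3353,  0.016 ])]
w [0.5666 0.3188 0.036 ]
w [0.5222 0.3225 0.036 ]
w [0.5622 0.267  0.036 ]
w [0.5172 0.2709 0.036 ]
w [0.5497 0.1492 0.004 ]
w [0.5057 0.1517 0.004 ]
wblk (np.float64(51.89234710840208), np.float64(85.21167114881403)) (np.float64(51.85485074289494), np.float64(84.40186714134485)) (np.float64(44.4928665533653), np.float64(-4.8396094609003795)) (np.float64(44.09845753239982), np.float64(-3.276350759196554))
(np.float64(145.02261574039287), np.float64(84.31444851707202))
```

View pics/c_sw.png

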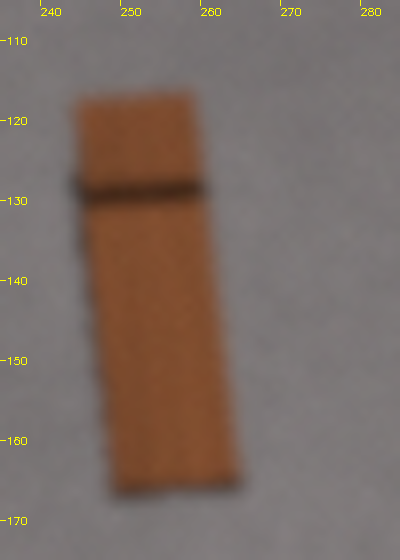

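The larger ruler measures 240 mm by about 28 mm, centred at (0.435,-0.108). The look-alike at (367,321) measures 187 × 22 mm, so I'm ruling it out. The crops confirm this. Ruler and board heights triangulate to 5–6 mm and 27–28 mm, as expected. I'm moving above the ruler.

```bash
cat >> h.py <<'E'
def go(x,y,z,yawdeg):
    o=ctrl.get_obs(); Rt=Rm(o['eef_rot']); d=np.array([x,y,z])-o['ee_pos']
    T=R.from_euler('xyz',[np.pi,0,np.radians(yawdeg)]).as_matrix()
    print('t',round(o['time_s'],2),'pos',o['ee_pos'].round(4),'rot',np.degrees(o['eef_rot']).round(2),'F',o['force'].round(1),'grip',round(o['grip_width'],4))
    print('shift',(Rt.T@d).round(4),'turn',np.degrees(R.from_matrix(Rt.T@T).as_rotvec()).round(2))
E
python3 - <<'E'
from h import *
go(.435,-.107,.16,166.4)
D=np.load('pics/top0.npy')
for uv in [(400,210),(398,230),(410,220),(396,233),(396,205)]: print(uv,dep('top',uv,D).round(3))
E
```

```text
t 0.15 pos [0.2251 0.5016 0.205 ] rot [-179.95   -0.    155.83] F [ 0.7  0.6 -0.5] grip 0.0938
shift [-0.4407 -0.4693  0.0454] turn [-5.000e-02 -1.000e-02 -1.057e+01]
(400, 210) [ 0.543 -0.343  0.058]
(398, 230) [ 0.494 -0.345  0.035]
(410, 220) [ 0.516 -0.349  0.115]
(396, 233) [ 0.486 -0.346  0.012]
(396, 205) [ 0.558 -0.345  0.018]
```

Emit:
step_arm:
  steps:
    - {"x": -0.0275, "y": -0.0293}
    - {"x": -0.0275, "y": -0.0293}
    - {"x": -0.0275, "y": -0.0293}
    - {"x": -0.0275, "y": -0.0293}
    - {"x": -0.0275, "y": -0.0293}

```text
validation failed for argument at $.st...
```

Emit:
step_arm:
  steps:
    - {"x": -0.0275, "y": -0.0293}
    - {"x": -0.0275, "y": -0.0293}
    - {"x": -0.0275, "y": -0.0293}
    - {"x": -0.0275, "y": -0.0293}
    - {"x": -0.0275, "y": -0.0293}

```text
validation failed for argument at $.st...
```

Emit:
step_arm:
  steps:
    - {"x": -0.0275, "y": -0.0293}
    - {"x": -0.0275, "y": -0.0293}
    - {"x": -0.0275, "y": -0.0293}
    - {"az": -5}
    - {"az": -5}

```text
validation failed for argument at $.st...
```

```bash
python3 - <<'E'
from h import *
go(.435,-.107,.16,166.4)
E
```

```text
t 0.15 pos [0.2251 0.5016 0.205 ] rot [-179.95   -0.    155.83] F [ 0.7  0.6 -0.5] grip 0.0938
shift [-0.4407 -0.4693  0.0454] turn [-5.000e-02 -1.000e-02 -1.057e+01]
```

Perhaps every key is required.

Emit:
step_arm:
  steps:
    - {"x": -0.0275, "y": -0.0293, "z": 0, "ax": 0, "ay": 0, "az": 0, "claw": 0.094}
  grip_force: 20

```text
time_s: 0.23
ee_pos: [0.237, 0.4661, 0.2041]
eef_rot: [-3.14, -0.001, 2.723]
force: [0.8, 0.4, -0.5]
grip_width: 0.0937
```

Emit:
step_arm:
  steps:
    - {"x": -0.0275, "y": -0.0293, "z": 0, "ax": 0, "ay": 0, "az": 0, "claw": 0.09}
    - {"x": -0.0275, "y": -0.0293, "z": 0, "ax": 0, "ay": 0, "az": 0, "claw": 0.09}
    - {"x": -0.0275, "y": -0.0293, "z": 0, "ax": 0, "ay": 0, "az": 0, "claw": 0.09}
    - {"x": -0.0275, "y": -0.0293, "z": 0, "ax": 0, "ay": 0, "az": 0, "claw": 0.09}
    - {"x": -0.0275, "y": -0.0293, "z": 0, "ax": 0, "ay": 0, "az": 0, "claw": 0.09}

```text
time_s: 0.65
ee_pos: [0.3026, 0.2694, 0.2019]
eef_rot: [-3.137, -0.002, 2.729]
force: [0.6, 1.1, -0.0]
grip_width: 0.0897
```

Emit:
step_arm:
  steps:
    - {"x": -0.0275, "y": -0.0293, "z": 0, "ax": 0, "ay": 0, "az": 0, "claw": 0.09}
    - {"x": -0.0275, "y": -0.0293, "z": 0, "ax": 0, "ay": 0, "az": 0, "claw": 0.09}
    - {"x": -0.0275, "y": -0.0293, "z": 0, "ax": 0, "ay": 0, "az": 0, "claw": 0.09}
    - {"x": -0.0275, "y": -0.0293, "z": 0, "ax": 0, "ay": 0, "az": 0, "claw": 0.09}
    - {"x": -0.0275, "y": -0.0293, "z": 0, "ax": 0, "ay": 0, "az": 0, "claw": 0.09}

```text
time_s: 1.07
ee_pos: [0.3693, 0.0719, 0.2027]
eef_rot: [-3.138, -0.0, 2.731]
force: [-0.1, 0.5, 0.3]
grip_width: 0.0898
```

```bash
python3 - <<'E'
from h import *
go(.435,-.107,.16,166.4)
E
```

```text
t 1.07 pos [0.3693 0.0719 0.2027] rot [-1.7978e+02 -1.0000e-02  1.5647e+02] F [-0.1  0.5  0.3] grip 0.0898
shift [-0.1316 -0.1376  0.0432] turn [-0.21 -0.03 -9.93]
```

Emit:
step_arm:
  steps:
    - {"x": -0.0275, "y": -0.029, "z": 0.008, "ax": 0, "ay": 0, "az": 0, "claw": 0.08}
    - {"x": -0.0275, "y": -0.029, "z": 0.008, "ax": 0, "ay": 0, "az": 0, "claw": 0.08}
    - {"x": -0.0275, "y": -0.029, "z": 0.008, "ax": 0, "ay": 0, "az": 0, "claw": 0.08}
    - {"x": -0.0275, "y": -0.029, "z": 0.008, "ax": 0, "ay": 0, "az": -5, "claw": 0.08}
    - {"x": -0.018, "y": -0.018, "z": 0, "ax": 0, "ay": 0, "az": -5, "claw": 0.08}

```text
time_s: 1.48
ee_pos: [0.4345, -0.1091, 0.1717]
eef_rot: [-3.139, 0.003, 2.905]
force: [0.2, -0.0, 0.3]
grip_width: 0.0803
```

```bash
python3 - <<'E'
from h import *
go(.435,-.107,.16,166.4)
o=ctrl.get_obs(); p,d=vision.camera('wrist'); cv2.imwrite('pics/w1.png',p[:,:,::-1]); np.save('pics/w1.npy',d)
import pickle; pickle.dump(o,open('pics/w1.pkl','wb'))
E
```

```text
t 1.48 pos [ 0.4345 -0.1091  0.1717] rot [-1.7983e+02  1.5000e-01  1.6646e+02] F [ 0.2 -0.   0.3] grip 0.0803
shift [0.0001 0.0022 0.0117] turn [-0.17  0.15  0.06]
```

View pics/w1.png

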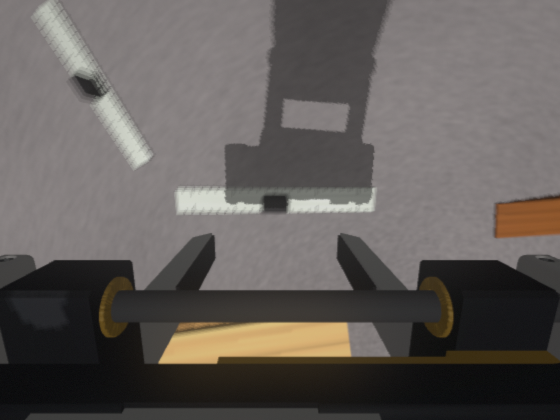

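The wrist view shows the long ruler spanning (177–375, 187–213), parallel to the jaws, with its grip block at (275,203) midway between the fingers.

```bash
python3 - <<'E'
from h import *
import pickle; o=pickle.load(open('pics/w1.pkl','rb'));D=np.load('pics/w1.npy')
crop('pics/w1.png',240,180,310,230,8,'pics/c_w1.png')
for uv in [(275,203),(200,200)]: print(dep('wrist',uv,D,o).round(4))
print(onz('wrist',(275,203),.035,o).round(4))
for u in [(177,200),(375,200)]: print(onz('wrist',u,.006,o).round(4))
print('tri',tri(ray('wrist',(275,203),o),ray('top',(303.1,252.8))))
E
```

```text
[ 0.4318 -0.1096  0.0403]
[ 0.4134 -0.1985  0.0081]
[ 0.4328 -0.1099  0.035 ]
[ 0.4071 -0.2264  0.006 ]
[0.4632 0.0075 0.006 ]
tri (array([ 0.43452932, -0.10911467,  0.02588327]), np.float64(0.002463304825181683))
```

View pics/c_w1.png

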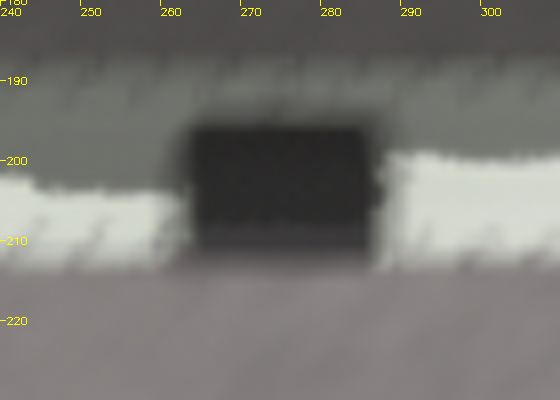

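Emit:
step_arm:
  steps:
    - {"x": 0, "y": 0, "z": 0.04, "ax": 0, "ay": 0, "az": 0, "claw": 0.07}
    - {"x": 0, "y": 0, "z": 0.04, "ax": 0, "ay": 0, "az": 0, "claw": 0.07}
    - {"x": 0, "y": 0, "z": 0.04, "ax": 0, "ay": 0, "az": 0, "claw": 0.07}
    - {"x": 0, "y": 0, "z": 0.02, "ax": 0, "ay": 0, "az": 0, "claw": 0.07}
    - {"x": 0, "y": 0, "z": 0, "ax": 0, "ay": 0, "az": 0, "claw": 0.07}

```text
time_s: 1.95
ee_pos: [0.4381, -0.1158, 0.0281]
eef_rot: [-3.137, 0.008, 2.908]
force: [0.5, 0.1, 0.2]
grip_width: 0.07
```

```bash
python3 - <<'E'
from h import *
go(.4345,-.1092,.012,166.4)
E
```

```text
t 1.95 pos [ 0.4381 -0.1158  0.0281] rot [-179.76    0.49  166.62] F [0.5 0.1 0.2] grip 0.07
shift [0.0052 0.0057 0.016 ] turn [-0.24  0.49  0.22]
```

Emit:
step_arm:
  steps:
    - {"x": 0.0052, "y": 0.0057, "z": 0.008, "ax": -0.24, "ay": 0.49, "az": 0.2, "claw": 0.07}
    - {"x": 0, "y": 0, "z": 0.006, "ax": 0, "ay": 0, "az": 0, "claw": 0.07}
    - {"x": 0, "y": 0, "z": 0, "ax": 0, "ay": 0, "az": 0, "claw": 0.07}

```text
time_s: 2.2
ee_pos: [0.4346, -0.1083, 0.0145]
eef_rot: [3.141, -0.001, 2.904]
force: [-0.8, 0.2, 0.4]
grip_width: 0.0702
```

```bash
python3 - <<'E'
from h import *
go(.4345,-.1092,.012,166.4)
E
```

```text
t 2.2 pos [ 0.4346 -0.1083  0.0145] rot [ 1.7997e+02 -4.0000e-02  1.6640e+02] F [-0.8  0.2  0.4] grip 0.0702
shift [-0.0002 -0.0009  0.0025] turn [ 0.03 -0.04 -0.  ]
```

Now grip with 20 N, then lift.

Emit:
step_arm:
  steps:
    - {"x": 0, "y": -0.001, "z": 0.002, "ax": 0, "ay": 0, "az": 0, "claw": 0.0}
    - {"x": 0, "y": 0, "z": 0, "ax": 0, "ay": 0, "az": 0, "claw": 0.0}
    - {"x": 0, "y": 0, "z": 0, "ax": 0, "ay": 0, "az": 0, "claw": 0.0}
    - {"x": 0, "y": 0, "z": 0, "ax": 0, "ay": 0, "az": 0, "claw": 0.0}
    - {"x": 0, "y": 0, "z": 0, "ax": 0, "ay": 0, "az": 0, "claw": 0.0}
  grip_force: 25

```text
time_s: 2.62
ee_pos: [0.4367, -0.1098, 0.0161]
eef_rot: [-3.141, 0.006, 2.905]
force: [-0.3, -0.4, -0.1]
grip_width: 0.0401
```

Emit:
step_arm:
  steps:
    - {"x": 0, "y": 0, "z": 0, "ax": 0, "ay": 0, "az": 0, "claw": 0.0}
    - {"x": 0, "y": 0, "z": -0.01, "ax": 0, "ay": 0, "az": 0, "claw": 0.0}
    - {"x": 0, "y": 0, "z": -0.02, "ax": 0, "ay": 0, "az": 0, "claw": 0.0}
    - {"x": 0, "y": 0, "z": -0.02, "ax": 0, "ay": 0, "az": 0, "claw": 0.0}
    - {"x": 0, "y": 0, "z": 0, "ax": 0, "ay": 0, "az": 0, "claw": 0.0}

```text
time_s: 3.03
ee_pos: [0.4357, -0.1096, 0.0694]
eef_rot: [3.142, 0.004, 2.905]
force: [0.7, -0.2, -0.2]
grip_width: 0.0299
```

```bash
python3 - <<'E'
from h import *
go(.53,-.193,.06,175.45)
E
```

```text
t 3.03 pos [ 0.4357 -0.1096  0.0694] rot [180.     0.23 166.43] F [ 0.7 -0.2 -0.2] grip 0.0299
shift [-0.1112 -0.059   0.0098] turn [-0.02  0.23 -9.02]
```

```bash
python3 - <<'E'
from h import *
print(ctrl.get_obs()['force'])
p,d=vision.camera('side'); cv2.imwrite('pics/s2.png',p[:,:,::-1]); crop('pics/s2.png',180,150,380,300,4,'pics/c_s2.png')
E
```

```text
[ 0.69459718 -0.21339214 -0.1866979 ]
```

View pics/c_s2.png

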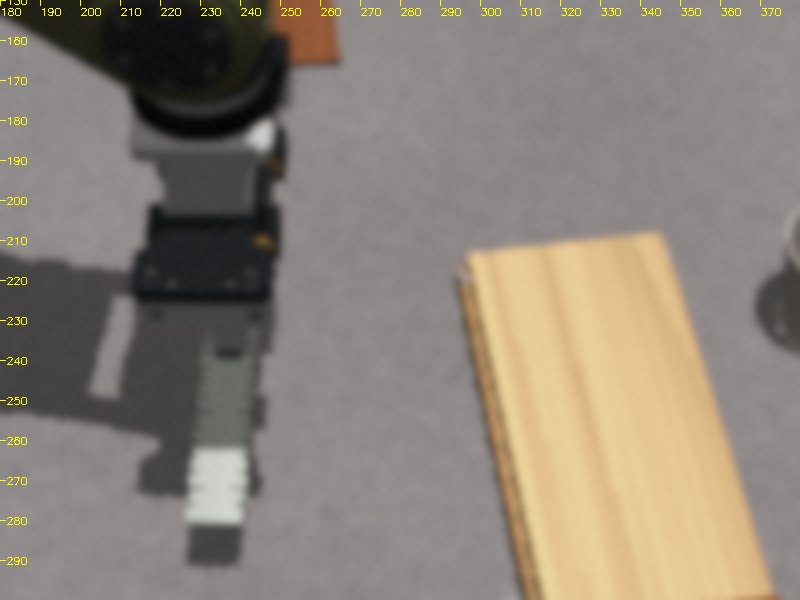

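The ruler is lifted: its shadow has separated from it at (232,285). I'm carrying it to just short of the rail.

Emit:
step_arm:
  steps:
    - {"x": -0.028, "y": -0.015, "z": 0, "ax": 0, "ay": 0, "az": -3, "claw": 0.0}
    - {"x": -0.028, "y": -0.015, "z": 0, "ax": 0, "ay": 0, "az": -3, "claw": 0.0}
    - {"x": -0.028, "y": -0.013, "z": 0, "ax": 0, "ay": 0, "az": -3, "claw": 0.0}
    - {"x": -0.02, "y": -0.005, "z": 0, "ax": 0, "ay": 0, "az": 0, "claw": 0.0}
    - {"x": 0, "y": 0, "z": 0, "ax": 0, "ay": 0, "az": 0, "claw": 0.0}

```text
time_s: 3.5
ee_pos: [0.5306, -0.1753, 0.0649]
eef_rot: [3.141, -0.0, 3.07]
force: [-0.5, -0.3, -1.5]
grip_width: 0.03
```

```bash
python3 - <<'E'
from h import *
go(.546,-.193,.03,175.45)
p,d=vision.camera('top'); cv2.imwrite('pics/t3.png',p[:,:,::-1]); crop('pics/t3.png',260,135,420,255,5,'pics/c_t3.png')
E
```

```text
t 3.5 pos [ 0.5306 -0.1753  0.0649] rot [ 1.7996e+02 -3.0000e-02  1.7592e+02] F [-0.5 -0.3 -1.5] grip 0.03
shift [-0.0167 -0.0166  0.0349] turn [ 0.04 -0.03  0.47]
```

View pics/c_t3.png

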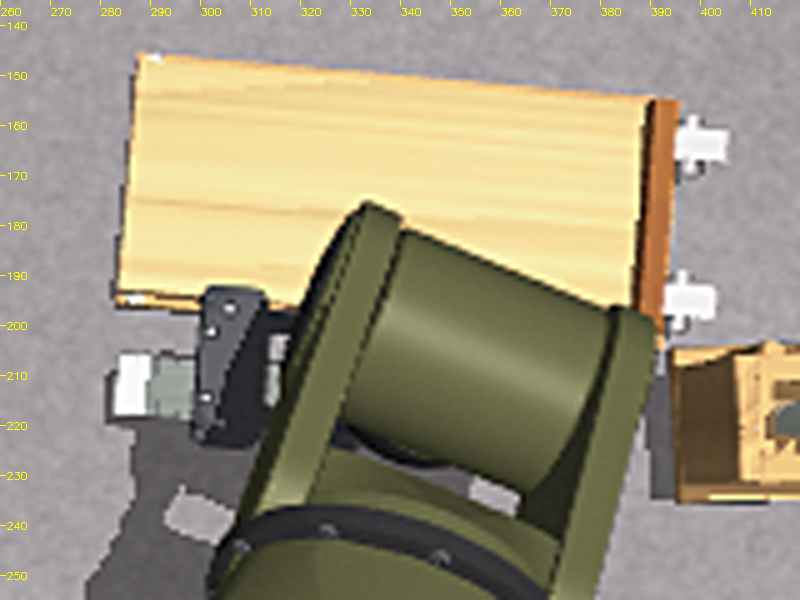

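Emit:
step_arm:
  steps:
    - {"x": -0.007, "y": -0.0166, "z": 0.015, "ax": 0, "ay": 0, "az": 0.47, "claw": 0.0}
    - {"x": 0, "y": 0, "z": 0.015, "ax": 0, "ay": 0, "az": 0, "claw": 0.0}
    - {"x": 0, "y": 0, "z": 0.006, "ax": 0, "ay": 0, "az": 0, "claw": 0.0}
    - {"x": 0, "y": 0, "z": 0, "ax": 0, "ay": 0, "az": 0, "claw": 0.0}

```text
time_s: 3.88
ee_pos: [0.5317, -0.1904, 0.0247]
eef_rot: [3.139, -0.006, 3.062]
force: [-0.2, -0.0, -0.6]
grip_width: 0.0296
```

```bash
python3 - <<'E'
from h import *
go(.54,-.194,.02,175.45)
o=ctrl.get_obs(); p,d=vision.camera('wrist'); cv2.imwrite('pics/w4.png',p[:,:,::-1]); np.save('pics/w4.npy',d)
p,d=vision.camera('side'); cv2.imwrite('pics/s4.png',p[:,:,::-1]); crop('pics/s4.png',230,180,400,320,4,'pics/c_s4.png')
import pickle; pickle.dump(o,open('pics/w4.pkl','wb'))
E
```

```text
t 3.88 pos [ 0.5317 -0.1904  0.0247] rot [179.84  -0.37 175.43] F [-0.2 -0.  -0.6] grip 0.0296
shift [-0.0086 -0.0029  0.0046] turn [ 0.16 -0.37 -0.02]
```

View pics/w4.png

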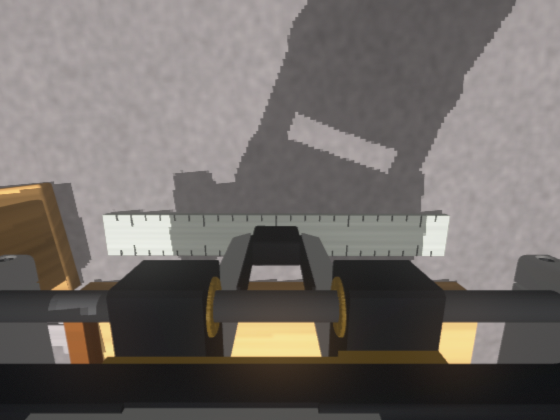

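View pics/c_s4.png

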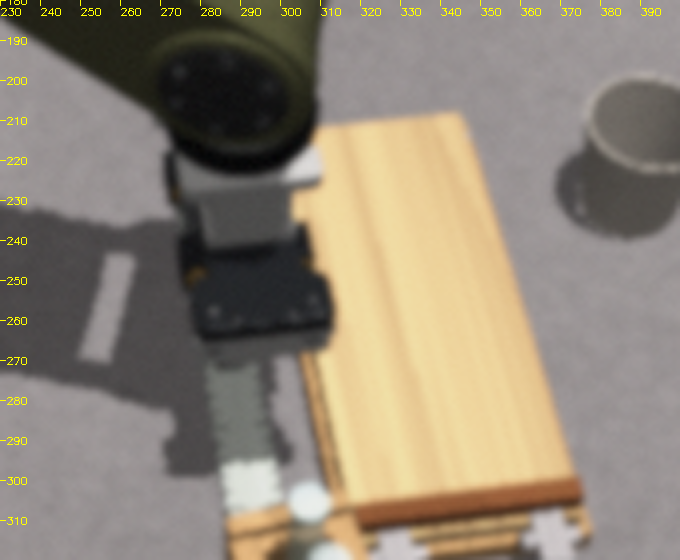

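In the wrist view the ruler spans (105–448, 213–257), parallel to the rail edge at about row 287 and clear of the rack at (70,285). I'll measure its height, and the yaw difference between ruler and rail.

```bash
python3 - <<'E'
from h import *
import pickle; o=pickle.load(open('pics/w4.pkl','rb'));D=np.load('pics/w4.npy')
for uv in [(120,240),(150,235),(200,235),(360,235),(400,235),(430,240),(80,140),(450,180),(350,20)]: print(uv,dep('wrist',uv,D,o).round(4))
crop('pics/w4.png',60,200,260,300,4,'pics/c_w4a.png');crop('pics/w4.png',310,200,490,300,4,'pics/c_w4b.png')
E
```

```text
(120, 240) [ 0.5227 -0.2993  0.0109]
(150, 235) [ 0.521  -0.2781  0.0101]
(200, 235) [ 0.5235 -0.2428  0.011 ]
(360, 235) [ 0.5323 -0.1314  0.0118]
(400, 235) [ 0.5348 -0.1032  0.0109]
(430, 240) [ 0.54   -0.0824  0.0115]
(80, 140) [ 0.4527 -0.3177  0.0016]
(450, 180) [ 0.5003 -0.0644  0.0011]
(350, 20) [ 3.934e-01 -1.322e-01 -2.000e-04]
```

View pics/c_w4a.png

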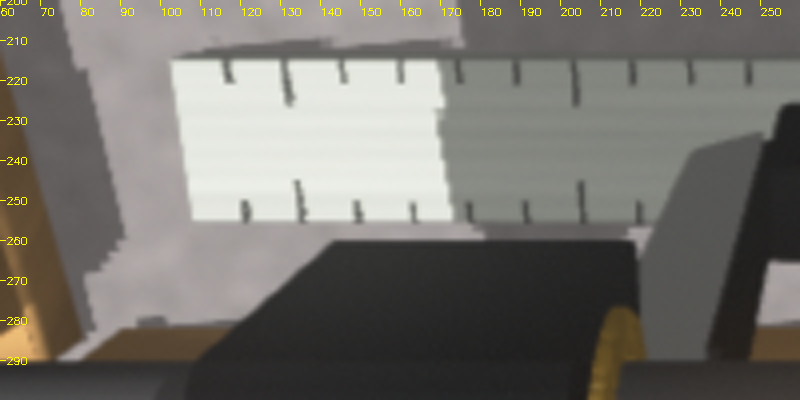

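View pics/c_w4b.png

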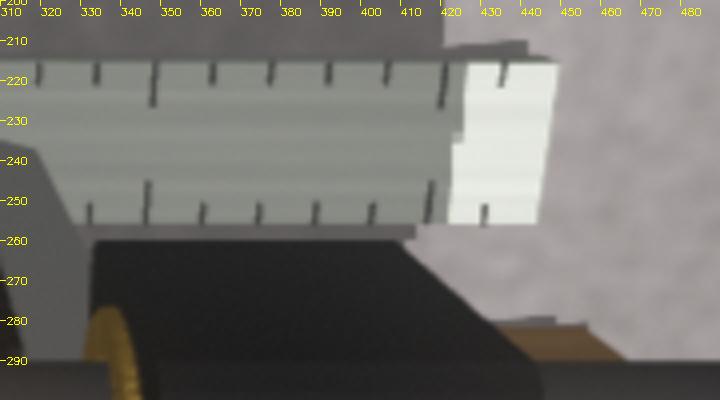

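Emit:
step_arm:
  steps:
    - {"x": -0.006, "y": -0.003, "z": 0.002, "ax": 0.1, "ay": -0.3, "az": 0, "claw": 0.0}
    - {"x": 0, "y": 0, "z": 0.0015, "ax": 0, "ay": 0, "az": 0, "claw": 0.0}
    - {"x": 0, "y": 0, "z": 0.001, "ax": 0, "ay": 0, "az": 0, "claw": 0.0}
    - {"x": 0, "y": 0, "z": 0.001, "ax": 0, "ay": 0, "az": 0, "claw": 0.0}

```text
time_s: 4.32
ee_pos: [0.5396, -0.1939, 0.0229]
eef_rot: [-3.141, 0.005, 3.063]
force: [-0.4, -0.6, -1.4]
grip_width: 0.0301
```

```bash
python3 - <<'E'
from h import *
go(.5559,-.195,.02,175.45)
E
```

```text
t 4.32 pos [ 0.5396 -0.1939  0.0229] rot [-179.94    0.26  175.5 ] F [-0.4 -0.6 -1.4] grip 0.0301
shift [-0.0163  0.0002  0.003 ] turn [-0.06  0.26  0.05]
```

Emit:
step_arm:
  steps:
    - {"x": 0, "y": 0, "z": 0.0015, "ax": 0, "ay": 0.2, "az": 0, "claw": 0.0}
    - {"x": 0, "y": 0, "z": 0.0015, "ax": 0, "ay": 0, "az": 0, "claw": 0.0}
    - {"x": 0, "y": 0, "z": 0.0015, "ax": 0, "ay": 0, "az": 0, "claw": 0.0}

```text
time_s: 4.57
ee_pos: [0.54, -0.194, 0.0201]
eef_rot: [-3.14, 0.002, 3.063]
force: [-14.7, 6.2, 36.0]
grip_width: 0.0298
```

Emit:
step_arm:
  steps:
    - {"x": 0, "y": 0, "z": -0.0003, "ax": 0, "ay": 0, "az": 0, "claw": 0.0}
    - {"x": 0, "y": 0, "z": 0, "ax": 0, "ay": 0, "az": 0, "claw": 0.0}

```text
time_s: 4.73
ee_pos: [0.5402, -0.194, 0.0213]
eef_rot: [-3.14, 0.003, 3.063]
force: [-1.2, -0.1, -1.9]
grip_width: 0.0293
```

Emit:
step_arm:
  steps:
    - {"x": -0.006, "y": 0, "z": 0, "ax": 0, "ay": 0, "az": 0, "claw": 0.0}
    - {"x": -0.006, "y": 0, "z": 0, "ax": 0, "ay": 0, "az": 0, "claw": 0.0}
    - {"x": 0, "y": 0, "z": 0, "ax": 0, "ay": 0, "az": 0, "claw": 0.0}

```text
time_s: 4.98
ee_pos: [0.5533, -0.195, 0.0212]
eef_rot: [-3.14, 0.003, 3.063]
force: [0.3, -0.3, -1.2]
grip_width: 0.0294
```

```bash
python3 - <<'E'
from h import *
go(.5559,-.195,.0205,175.45)
o=ctrl.get_obs(); p,d=vision.camera('wrist'); cv2.imwrite('pics/w5.png',p[:,:,::-1]); np.save('pics/w5.npy',d)
crop('pics/w5.png',60,200,260,300,4,'pics/c_w5a.png');crop('pics/w5.png',310,200,490,300,4,'pics/c_w5b.png')
E
```

```text
t 4.98 pos [ 0.5533 -0.195   0.0212] rot [-1.7990e+02  1.6000e-01  1.7551e+02] F [ 0.3 -0.3 -1.2] grip 0.0294
shift [-0.0026  0.0002  0.0007] turn [-0.1   0.16  0.06]
```

View pics/c_w5a.png

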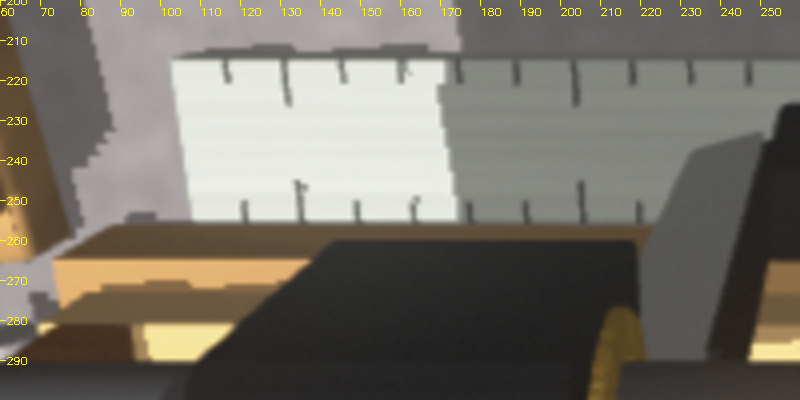

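View pics/c_w5b.png

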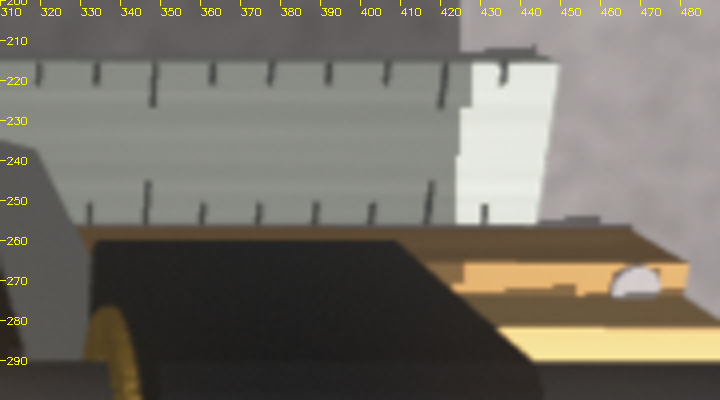

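The ruler's edge is within a pixel or two of the rail's foot at both ends. I'm easing it in until it touches.

Emit:
step_arm:
  steps:
    - {"x": -0.0007, "y": 0, "z": 0.0003, "ax": 0, "ay": 0.1, "az": 0, "claw": 0.0}
    - {"x": -0.0007, "y": 0, "z": 0.0003, "ax": 0, "ay": 0, "az": 0, "claw": 0.0}

```text
time_s: 5.2
ee_pos: [0.554, -0.195, 0.0203]
eef_rot: [-3.14, -0.001, 3.064]
force: [-9.0, 1.2, 13.6]
grip_width: 0.0297
```

Emit:
step_arm:
  steps:
    - {"x": -0.0003, "y": 0, "z": -0.0002, "ax": 0, "ay": 0, "az": 0, "claw": 0.0}
    - {"x": -0.0003, "y": 0, "z": 0, "ax": 0, "ay": 0, "az": 0, "claw": 0.0}

```text
time_s: 5.37
ee_pos: [0.5545, -0.195, 0.0204]
eef_rot: [-3.14, -0.002, 3.063]
force: [0.5, 0.4, -1.0]
grip_width: 0.0297
```

Emit:
step_arm:
  steps:
    - {"x": -0.0005, "y": 0, "z": 0, "ax": 0, "ay": 0, "az": 0, "claw": 0.0}
    - {"x": -0.0005, "y": 0, "z": 0, "ax": 0, "ay": 0, "az": 0, "claw": 0.0}

```text
time_s: 5.53
ee_pos: [0.5554, -0.1951, 0.0203]
eef_rot: [-3.14, -0.002, 3.063]
force: [-0.7, 0.1, -0.4]
grip_width: 0.0303
```

Emit:
step_arm:
  steps:
    - {"x": -0.0005, "y": 0, "z": 0, "ax": 0, "ay": 0, "az": 0, "claw": 0.0}
    - {"x": -0.0005, "y": 0, "z": 0, "ax": 0, "ay": 0, "az": 0, "claw": 0.0}

```text
time_s: 5.7
ee_pos: [0.5564, -0.1952, 0.0203]
eef_rot: [-3.141, -0.002, 3.063]
force: [-2.8, 0.5, 2.5]
grip_width: 0.0297
```

Emit:
step_arm:
  steps:
    - {"x": -0.0005, "y": 0, "z": 0, "ax": 0, "ay": 0, "az": 0, "claw": 0.0}
    - {"x": -0.0005, "y": 0, "z": 0, "ax": 0, "ay": 0, "az": 0, "claw": 0.0}

```text
time_s: 5.87
ee_pos: [0.5567, -0.1951, 0.0203]
eef_rot: [-3.141, -0.005, 3.063]
force: [-5.8, 0.2, 4.6]
grip_width: 0.0296
```

Emit:
step_arm:
  steps:
    - {"x": -0.0008, "y": 0, "z": 0, "ax": 0, "ay": 0, "az": 0, "claw": 0.0}
    - {"x": -0.0008, "y": 0, "z": 0, "ax": 0, "ay": 0, "az": 0, "claw": 0.0}

```text
time_s: 6.03
ee_pos: [0.5568, -0.1952, 0.0204]
eef_rot: [-3.141, -0.009, 3.063]
force: [-8.5, 1.3, 6.0]
grip_width: 0.0298
```

```bash
python3 - <<'E'
from h import *
o=ctrl.get_obs();print(o['ee_pos'],o['force'],o['moment']); p,d=vision.camera('wrist'); cv2.imwrite('pics/w6.png',p[:,:,::-1]); np.save('pics/w6.npy',d)
crop('pics/w6.png',60,230,260,280,4,'pics/a.png');crop('pics/w6.png',300,230,500,280,4,'pics/b.png')
cv2.imwrite('pics/c_w6.png',np.vstack([cv2.imread('pics/a.png'),cv2.imread('pics/b.png')]))
E
```

```text
[ 0.55676221 -0.19516318  0.02038402] [-8.45529798  1.34109421  5.96579067] [ 0.17890677  1.69636377 -0.00499504]
```

View pics/c_w6.png

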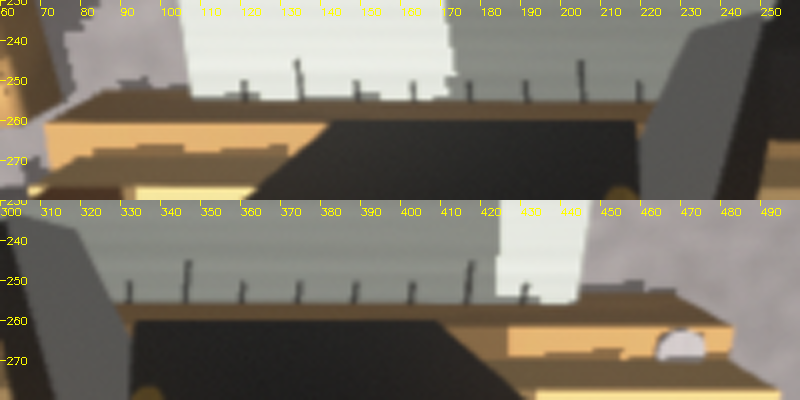

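The ruler is in contact: -8 N along x and parallel to the rail. I'm relaxing the push and then opening.

Emit:
step_arm:
  steps:
    - {"x": 0, "y": 0, "z": 0, "ax": 0, "ay": 0, "az": 0, "claw": 0.0}
    - {"x": 0, "y": 0, "z": 0, "ax": 0, "ay": 0, "az": 0, "claw": 0.0}

```text
time_s: 6.25
ee_pos: [0.5566, -0.1952, 0.0204]
eef_rot: [-3.141, -0.009, 3.063]
force: [-0.7, -0.3, 0.4]
grip_width: 0.0298
```

Emit:
step_arm:
  steps:
    - {"x": 0, "y": 0, "z": 0, "ax": 0, "ay": 0, "az": 0, "claw": 0.04}
    - {"x": 0, "y": 0, "z": 0, "ax": 0, "ay": 0, "az": 0, "claw": 0.05}
    - {"x": 0, "y": 0, "z": 0, "ax": 0, "ay": 0, "az": 0, "claw": 0.05}

```text
time_s: 6.5
ee_pos: [0.5572, -0.1953, 0.0206]
eef_rot: [-3.141, -0.008, 3.063]
force: [0.1, 0.4, 0.2]
grip_width: 0.0467
```

Emit:
step_arm:
  steps:
    - {"x": 0, "y": 0, "z": -0.01, "ax": 0, "ay": 0, "az": 0, "claw": 0.06}
    - {"x": 0, "y": 0, "z": -0.03, "ax": 0, "ay": 0, "az": 0, "claw": 0.06}
    - {"x": 0, "y": 0, "z": -0.04, "ax": 0, "ay": 0, "az": 0, "claw": 0.06}
    - {"x": 0, "y": 0, "z": -0.04, "ax": 0, "ay": 0, "az": 0, "claw": 0.06}
    - {"x": 0, "y": 0, "z": 0, "ax": 0, "ay": 0, "az": 0, "claw": 0.07}

```text
time_s: 6.92
ee_pos: [0.5575, -0.1948, 0.1462]
eef_rot: [3.141, -0.011, 3.063]
force: [1.1, -0.9, 1.1]
grip_width: 0.0638
```

```bash
python3 - <<'E'
from h import *
go(.542,.295,.17,84.5)
p,d=vision.camera('wrist'); cv2.imwrite('pics/w7.png',p[:,:,::-1]); np.save('pics/w7.npy',d)
E
```

```text
t 6.92 pos [ 0.5575 -0.1948  0.1462] rot [179.96  -0.62 175.52] F [ 1.1 -0.9  1.1] grip 0.0638
shift [ 0.0539  0.4871 -0.0229] turn [-0.47 -0.52 91.02]
```

View pics/w7.png

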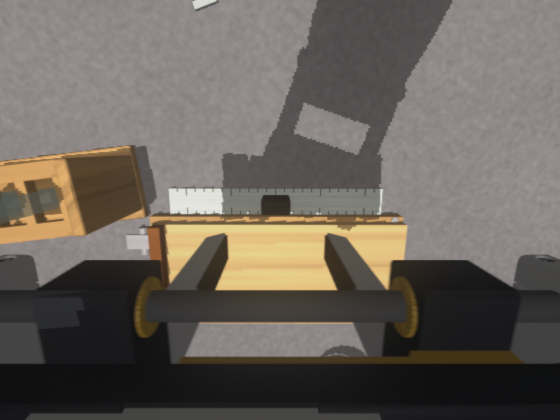

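The ruler is released and flush along the rail, spanning (170–382, 214), centred on the ramp (150–403). Next, the wedge.

Emit:
step_arm:
  steps:
    - {"x": 0.0045, "y": 0.0405, "z": -0.005, "ax": 0, "ay": -0.5, "az": 0, "claw": 0.08}
    - {"x": 0.0045, "y": 0.0405, "z": -0.005, "ax": 0, "ay": 0, "az": 0, "claw": 0.08}
    - {"x": 0.0045, "y": 0.0405, "z": -0.005, "ax": 0, "ay": 0, "az": 0, "claw": 0.08}
    - {"x": 0.0045, "y": 0.0405, "z": 0, "ax": 0, "ay": 0, "az": 0, "claw": 0.08}
    - {"x": 0.0045, "y": 0.0405, "z": 0, "ax": 0, "ay": 0, "az": 0, "claw": 0.08}

```text
time_s: 7.38
ee_pos: [0.5488, 0.0091, 0.1575]
eef_rot: [3.141, -0.005, 3.053]
force: [1.3, -0.0, -0.2]
grip_width: 0.08
```

Emit:
step_arm:
  steps:
    - {"x": 0.0045, "y": 0.0405, "z": 0, "ax": 0, "ay": 0, "az": 0, "claw": 0.08}
    - {"x": 0.0045, "y": 0.0405, "z": 0, "ax": 0, "ay": 0, "az": 0, "claw": 0.08}
    - {"x": 0.0045, "y": 0.0405, "z": 0, "ax": 0, "ay": 0, "az": 0, "claw": 0.08}
    - {"x": 0.0045, "y": 0.0405, "z": 0, "ax": 0, "ay": 0, "az": 0, "claw": 0.08}
    - {"x": 0.0045, "y": 0.0405, "z": 0, "ax": 0, "ay": 0, "az": 0, "claw": 0.08}

```text
time_s: 7.8
ee_pos: [0.5409, 0.2175, 0.1555]
eef_rot: [3.141, -0.008, 3.052]
force: [0.8, -0.8, 0.1]
grip_width: 0.0799
```

Emit:
step_arm:
  steps:
    - {"x": 0, "y": 0, "z": 0, "ax": 0, "ay": 0, "az": 7, "claw": 0.08}
    - {"x": 0, "y": 0, "z": 0, "ax": 0, "ay": 0, "az": 7, "claw": 0.08}
    - {"x": 0, "y": 0, "z": 0, "ax": 0, "ay": 0, "az": 7, "claw": 0.08}
    - {"x": 0, "y": 0, "z": 0, "ax": 0, "ay": 0, "az": 7, "claw": 0.08}
    - {"x": 0, "y": 0, "z": 0, "ax": 0, "ay": 0, "az": 7, "claw": 0.08}

```text
time_s: 8.22
ee_pos: [0.5371, 0.227, 0.1512]
eef_rot: [-3.133, -0.011, 2.434]
force: [-0.3, -0.7, 0.5]
grip_width: 0.0802
```

Emit:
step_arm:
  steps:
    - {"x": 0, "y": 0, "z": 0, "ax": 0, "ay": 0, "az": 7, "claw": 0.08}
    - {"x": 0, "y": 0, "z": 0, "ax": 0, "ay": 0, "az": 7, "claw": 0.08}
    - {"x": 0, "y": 0, "z": 0, "ax": 0, "ay": 0, "az": 7, "claw": 0.08}
    - {"x": 0, "y": 0, "z": 0, "ax": 0, "ay": 0, "az": 7, "claw": 0.08}
    - {"x": 0, "y": 0, "z": 0, "ax": 0, "ay": 0, "az": 7, "claw": 0.08}

```text
time_s: 8.63
ee_pos: [0.5352, 0.2269, 0.1472]
eef_rot: [-3.122, -0.003, 1.809]
force: [0.4, 0.2, -0.6]
grip_width: 0.0803
```

```bash
python3 - <<'E'
from h import *
go(.542,.295,.15,84.5)
E
```

```text
t 8.63 pos [0.5352 0.2269 0.1472] rot [-1.7890e+02 -1.7000e-01  1.0362e+02] F [ 0.4  0.2 -0.6] grip 0.0803
shift [ 0.0646  0.0226 -0.003 ] turn [-1.12  0.02 19.12]
```

Emit:
step_arm:
  steps:
    - {"x": 0.016, "y": 0.006, "z": 0, "ax": -0.5, "ay": 0, "az": 6.5, "claw": 0.08}
    - {"x": 0.016, "y": 0.004, "z": 0, "ax": -0.5, "ay": 0, "az": 6.5, "claw": 0.08}
    - {"x": 0.016, "y": 0.002, "z": 0, "ax": 0, "ay": 0, "az": 6.5, "claw": 0.08}
    - {"x": 0.016, "y": 0, "z": 0, "ax": 0, "ay": 0, "az": 0, "claw": 0.08}
    - {"x": 0, "y": 0, "z": 0, "ax": 0, "ay": 0, "az": 0, "claw": 0.08}

```text
time_s: 9.05
ee_pos: [0.5422, 0.2932, 0.1434]
eef_rot: [-3.135, 0.002, 1.439]
force: [0.1, -0.3, 0.1]
grip_width: 0.0801
```

```bash
python3 - <<'E'
from h import *
go(.542,.295,.15,84.5)
o=ctrl.get_obs(); p,d=vision.camera('wrist'); cv2.imwrite('pics/w8.png',p[:,:,::-1]); np.save('pics/w8.npy',d)
import pickle; pickle.dump(o,open('pics/w8.pkl','wb'))
E
```

```text
t 9.05 pos [0.5422 0.2932 0.1434] rot [-1.7965e+02  1.4000e-01  8.2470e+01] F [ 0.1 -0.3  0.1] grip 0.0801
shift [ 0.0017 -0.0005 -0.0066] turn [-0.35  0.13 -2.03]
```

View pics/w8.png

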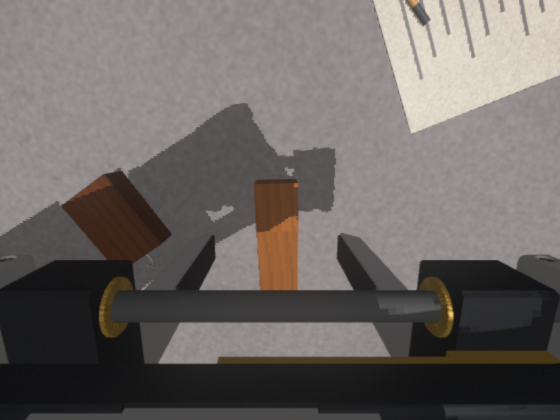

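The wrist view shows the wedge's back end at (255–298, 183), centred between the open fingers. I'll check its centre and height from both views.

```bash
python3 - <<'E'
from h import *
import pickle; o=pickle.load(open('pics/w8.pkl','rb'));D=np.load('pics/w8.npy')
crop('pics/w8.png',235,165,320,240,8,'pics/c_w8.png')
print('blk',dep('wrist',(276,200),D,o).round(4),dep('wrist',(276,225),D,o).round(4))
print('side cam tops', tri(ray('side',(244,117.5)),ray('top',(132,216.3))),tri(ray('side',(259,116.5)),ray('top',(134,198.7))))
E
```

```text
blk [0.5427 0.3034 0.0364] [0.5393 0.2775 0.0365]
side cam tops (array([0.52306158, 0.32396727, 0.03156704]), np.float64(0.001362039675270933)) (array([0.56732414, 0.32098684, 0.02947702]), np.float64(0.0004958898701334356))
```

View pics/c_w8.png

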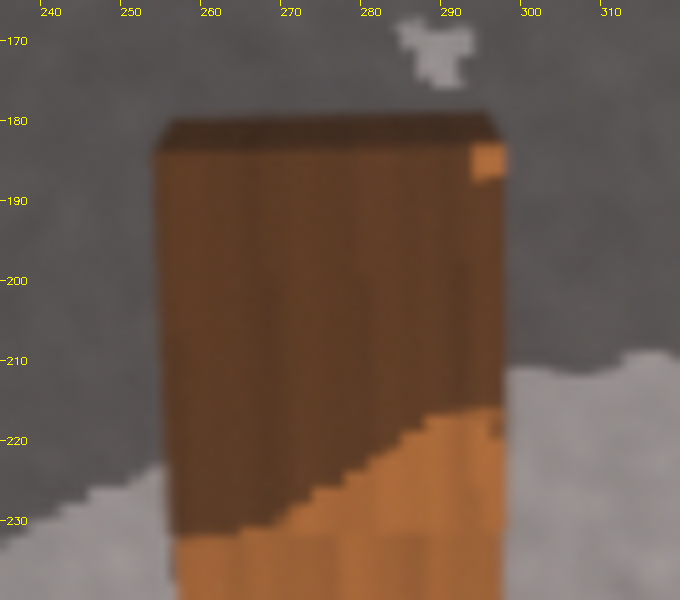

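```bash
python3 - <<'E'
from h import *
import pickle; o=pickle.load(open('pics/w8.pkl','rb'))
a,b,c,d=[onz('wrist',u,.036,o) for u in [(253.7,183.4),(297.3,182.8),(255.8,231.5),(297,231.2)]]
print((a+b)/2,(c+d)/2,'centre',((a+b+c+d)/4).round(4),np.linalg.norm(a-b),np.linalg.norm((a+b-c-d)/2))
v=(a+b-c-d); print('yaw',np.degrees(np.arctan2(v[1],v[0]))); v=b-a; print(np.degrees(np.arctan2(v[1],v[0]))+90)
E
```

```text
[0.54439391 0.32037032 0.036     ] [0.53877453 0.27049767 0.036     ] centre [0.5416 0.2954 0.036 ] 0.04343801098468767 0.05018823654091036
yaw 83.5713337242496
83.3565177052015
```

Emit:
step_arm:
  steps:
    - {"x": 0.0018, "y": 0, "z": 0.03, "ax": -0.3, "ay": 0.1, "az": -1.4, "claw": 0.08}
    - {"x": 0, "y": 0, "z": 0.03, "ax": 0, "ay": 0, "az": 0, "claw": 0.08}
    - {"x": 0, "y": 0, "z": 0.03, "ax": 0, "ay": 0, "az": 0, "claw": 0.08}
    - {"x": 0, "y": 0, "z": 0.01, "ax": 0, "ay": 0, "az": 0, "claw": 0.08}
    - {"x": 0, "y": 0, "z": 0, "ax": 0, "ay": 0, "az": 0, "claw": 0.08}

```text
time_s: 9.52
ee_pos: [0.5421, 0.2907, 0.04]
eef_rot: [3.141, 0.001, 1.468]
force: [0.3, -0.6, -0.3]
grip_width: 0.08
```

```bash
python3 - <<'E'
from h import *
go(.5418,.2952,.008,84)
E
```

```text
t 9.52 pos [0.5421 0.2907 0.04  ] rot [1.7999e+02 5.0000e-02 8.4110e+01] F [ 0.3 -0.6 -0.3] grip 0.08
shift [ 0.0045 -0.0008  0.032 ] turn [0.01 0.05 0.11]
```

Emit:
step_arm:
  steps:
    - {"x": 0.004, "y": -0.0005, "z": 0.015, "ax": 0, "ay": 0, "az": 0, "claw": 0.075}
    - {"x": 0, "y": 0, "z": 0.012, "ax": 0, "ay": 0, "az": 0, "claw": 0.07}
    - {"x": 0, "y": 0, "z": 0.002, "ax": 0, "ay": 0, "az": 0, "claw": 0.07}
    - {"x": 0, "y": 0, "z": 0, "ax": 0, "ay": 0, "az": 0, "claw": 0.07}

```text
time_s: 9.85
ee_pos: [0.5437, 0.2935, 0.0136]
eef_rot: [3.139, -0.0, 1.468]
force: [0.6, -0.6, 0.2]
grip_width: 0.0705
```

```bash
python3 - <<'E'
from h import *
go(.5418,.2952,.008,84)
E
```

```text
t 9.85 pos [0.5437 0.2935 0.0136] rot [ 1.7985e+02 -2.0000e-02  8.4090e+01] F [ 0.6 -0.6  0.2] grip 0.0705
shift [ 0.0015 -0.002   0.0056] turn [ 0.15 -0.02  0.09]
```

Emit:
step_arm:
  steps:
    - {"x": 0.0015, "y": -0.002, "z": 0.005, "ax": 0.1, "ay": 0, "az": 0, "claw": 0.07}
    - {"x": 0, "y": 0, "z": 0.001, "ax": 0, "ay": 0, "az": 0, "claw": 0.07}
    - {"x": 0, "y": 0, "z": 0, "ax": 0, "ay": 0, "az": 0, "claw": 0.06}

```text
time_s: 10.1
ee_pos: [0.5429, 0.2955, 0.01]
eef_rot: [3.138, -0.002, 1.468]
force: [0.5, 0.7, 0.2]
grip_width: 0.0663
```

Emit:
step_arm:
  steps:
    - {"x": 0, "y": 0, "z": 0, "ax": 0, "ay": 0, "az": 0, "claw": 0.03}
    - {"x": 0, "y": 0, "z": 0, "ax": 0, "ay": 0, "az": 0, "claw": 0.03}
    - {"x": 0, "y": 0, "z": 0, "ax": 0, "ay": 0, "az": 0, "claw": 0.03}
    - {"x": 0, "y": 0, "z": 0, "ax": 0, "ay": 0, "az": 0, "claw": 0.03}
    - {"x": 0, "y": 0, "z": 0, "ax": 0, "ay": 0, "az": 0, "claw": 0.03}
  grip_force: 35

```text
time_s: 10.52
ee_pos: [0.5435, 0.2957, 0.0115]
eef_rot: [3.136, -0.003, 1.468]
force: [0.3, 0.2, -0.7]
grip_width: 0.0435
```

```bash
python3 - <<'E'
from h import *
go(.5418,.2952,.008,84)
E
```

```text
t 10.52 pos [0.5435 0.2957 0.0115] rot [179.7   -0.18  84.1 ] F [ 0.3  0.2 -0.7] grip 0.0435
shift [-0.0007 -0.0016  0.0035] turn [ 0.3  -0.18  0.1 ]
```

The wedge is gripped at 43.5 mm. I'm lifting it slightly and carrying it to the ramp axis, with its tip short of the lip.

Emit:
step_arm:
  steps:
    - {"x": 0, "y": 0, "z": 0, "ax": 0, "ay": 0, "az": 0, "claw": 0.03}
    - {"x": 0, "y": 0, "z": -0.006, "ax": 0, "ay": 0, "az": 0, "claw": 0.03}
    - {"x": 0, "y": 0, "z": -0.006, "ax": 0, "ay": 0, "az": 0, "claw": 0.03}
    - {"x": 0, "y": 0, "z": 0, "ax": 0, "ay": 0, "az": 0, "claw": 0.03}

```text
time_s: 10.85
ee_pos: [0.5432, 0.2956, 0.0243]
eef_rot: [3.137, -0.003, 1.468]
force: [0.2, 0.2, -1.0]
grip_width: 0.0437
```

```bash
python3 - <<'E'
from h import *
go(.6606,.1026,.025,85.5)
E
```

```text
t 10.85 pos [0.5432 0.2956 0.0243] rot [ 1.7974e+02 -1.5000e-01  8.4100e+01] F [ 0.2  0.2 -1. ] grip 0.0437
shift [-0.1799  0.1367 -0.0006] turn [ 0.26 -0.15 -1.4 ]
```

Emit:
step_arm:
  steps:
    - {"x": -0.015, "y": 0.028, "z": 0, "ax": 0.1, "ay": -0.1, "az": -0.5, "claw": 0.03}
    - {"x": -0.015, "y": 0.028, "z": 0, "ax": 0, "ay": 0, "az": -0.5, "claw": 0.03}
    - {"x": -0.015, "y": 0.028, "z": 0, "ax": 0, "ay": 0, "az": -0.4, "claw": 0.03}
    - {"x": -0.015, "y": 0.028, "z": 0, "ax": 0, "ay": 0, "az": 0, "claw": 0.03}
    - {"x": -0.015, "y": 0.015, "z": 0, "ax": 0, "ay": 0, "az": 0, "claw": 0.03}

```text
time_s: 11.27
ee_pos: [0.6655, 0.2107, 0.0272]
eef_rot: [3.137, -0.002, 1.501]
force: [0.4, 0.0, -1.3]
grip_width: 0.0441
```

```bash
python3 - <<'E'
from h import *
go(.6606,.1026,.025,85.5)
E
```

```text
t 11.27 pos [0.6655 0.2107 0.0272] rot [ 1.7976e+02 -1.1000e-01  8.5980e+01] F [ 0.4  0.  -1.3] grip 0.0441
shift [-0.1082  0.0027  0.002 ] turn [ 0.24 -0.11  0.48]
```

Emit:
step_arm:
  steps:
    - {"x": -0.025, "y": 0.001, "z": 0.001, "ax": 0.2, "ay": -0.1, "az": 0.4, "claw": 0.03}
    - {"x": -0.025, "y": 0, "z": 0, "ax": 0, "ay": 0, "az": 0, "claw": 0.03}
    - {"x": -0.025, "y": 0, "z": 0, "ax": 0, "ay": 0, "az": 0, "claw": 0.03}
    - {"x": -0.02, "y": 0, "z": 0, "ax": 0, "ay": 0, "az": 0, "claw": 0.03}
    - {"x": 0, "y": 0, "z": 0, "ax": 0, "ay": 0, "az": 0, "claw": 0.03}

```text
time_s: 11.68
ee_pos: [0.662, 0.108, 0.0259]
eef_rot: [3.14, -0.0, 1.49]
force: [-0.5, -0.5, -1.1]
grip_width: 0.0437
```

```bash
python3 - <<'E'
from h import *
go(.6606,.1026,.0125,85.5)
for n in ['top','side']:
    p,d=vision.camera(n); cv2.imwrite(f'pics/{n}9.png',p[:,:,::-1])
crop('pics/top9.png',210,130,410,230,4,'pics/c_t9.png')
crop('pics/side9.png',230,110,400,260,4,'pics/c_s9.png')
E
```

```text
t 11.68 pos [0.662  0.108  0.0259] rot [179.88  -0.    85.38] F [-0.5 -0.5 -1.1] grip 0.0437
shift [-0.0055 -0.001   0.0134] turn [ 0.12 -0.   -0.12]
```

View pics/c_t9.png

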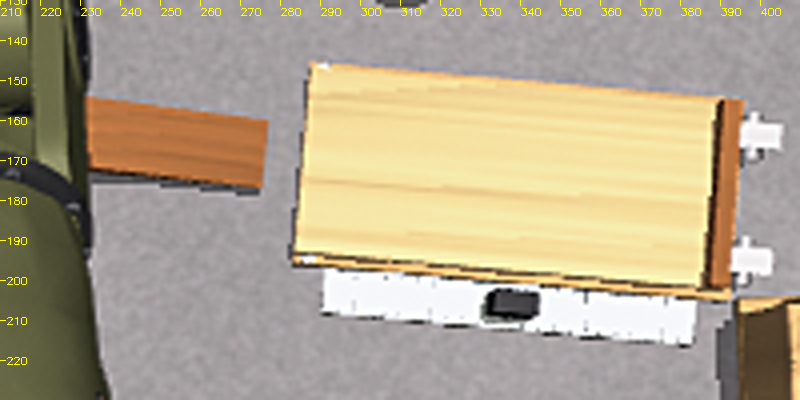

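View pics/c_s9.png

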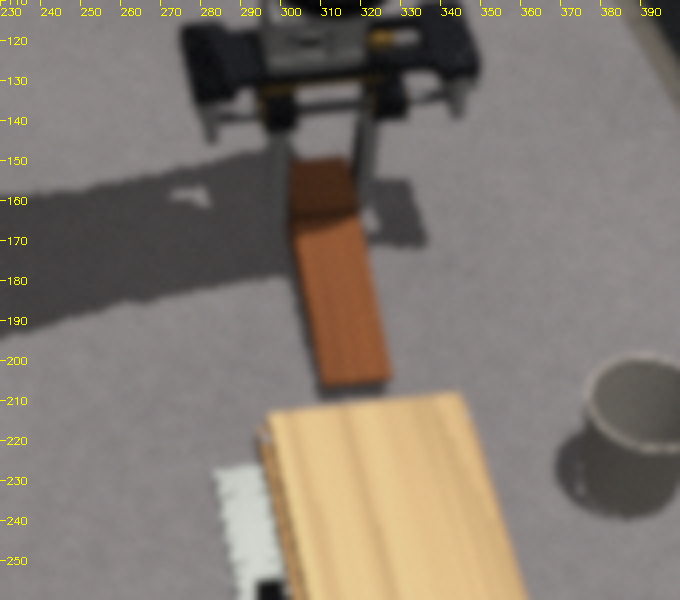

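The ruler is flush in the top view, and the wedge tip at (276,168) is centred on the board's end at (285,169). I'm lowering the wedge to the bench.

Emit:
step_arm:
  steps:
    - {"x": 0, "y": -0.001, "z": 0.006, "ax": 0.1, "ay": 0, "az": -0.1, "claw": 0.03}
    - {"x": 0, "y": 0, "z": 0.003, "ax": 0, "ay": 0, "az": 0, "claw": 0.03}
    - {"x": 0, "y": 0, "z": 0.001, "ax": 0, "ay": 0, "az": 0, "claw": 0.03}
    - {"x": 0, "y": 0, "z": 0, "ax": 0, "ay": 0, "az": 0, "claw": 0.03}

```text
time_s: 12.12
ee_pos: [0.6609, 0.1151, 0.015]
eef_rot: [3.141, -0.001, 1.497]
force: [-1.0, -0.1, -0.8]
grip_width: 0.044
```

Emit:
step_arm:
  steps:
    - {"x": -0.003, "y": 0, "z": 0.001, "ax": 0, "ay": 0, "az": 0, "claw": 0.03}
    - {"x": 0, "y": 0, "z": 0.0006, "ax": 0, "ay": 0, "az": 0, "claw": 0.03}
    - {"x": 0, "y": 0, "z": 0.0006, "ax": 0, "ay": 0, "az": 0, "claw": 0.03}

```text
time_s: 12.37
ee_pos: [0.6605, 0.1133, 0.0123]
eef_rot: [3.141, -0.001, 1.499]
force: [-0.2, 1.0, -1.4]
grip_width: 0.0436
```

Emit:
step_arm:
  steps:
    - {"x": 0, "y": 0, "z": 0.0005, "ax": 0, "ay": 0, "az": 0, "claw": 0.03}
    - {"x": 0, "y": 0, "z": 0.0005, "ax": 0, "ay": 0, "az": 0, "claw": 0.03}

```text
time_s: 12.53
ee_pos: [0.6605, 0.1134, 0.0114]
eef_rot: [3.141, -0.001, 1.499]
force: [-5.3, -1.0, 6.5]
grip_width: 0.0439
```

```bash
cat >> h.py <<'E'
def st():
    o=ctrl.get_obs(); lip=np.array([.6472,-.0619]); y=np.array([.0785,.9969]); x=np.array([.9969,-.0785])
    d=o['ee_pos'][:2]-lip
    print('t',round(o['time_s'],2),'tip past lip mm',round(145-1000*d@y,1),'lat',round(1000*d@x,1),'z',round(o['ee_pos'][2]*1000,2),'rot',np.degrees(o['eef_rot']).round(2),'F',o['force'].round(1),'M',o['moment'].round(2),o['grip_width'].round(4))
E
python3 -c "
from h import *
st()"
```

```text
Traceback (most recent call last):
  File "h.py", line 40, in st
    print('t',round(o['time_s'],2),'tip past lip mm',round(145-1000*d@y,1),'lat',round(1000*d@x,1),'z',round(o['ee_pos'][2]*1000,2),'rot',np.degrees(o['eef_rot']).round(2),'F',o['force'].round(1),'M',o['moment'].round(2),o['grip_width'].round(4))
                                                                                                                                                                                                                             ^^^^^^^^^^^^^^^^^^^^^
AttributeError: 'float' object has no attribute 'round'
```

Emit:
step_arm:
  steps:
    - {"x": -0.008, "y": 0, "z": -0.0001, "ax": 0, "ay": 0, "az": 0.2, "claw": 0.03}
    - {"x": -0.008, "y": 0, "z": 0, "ax": 0, "ay": 0, "az": 0.2, "claw": 0.03}
    - {"x": -0.008, "y": 0, "z": 0, "ax": 0, "ay": 0, "az": 0, "claw": 0.03}

```text
time_s: 12.78
ee_pos: [0.6587, 0.0889, 0.0116]
eef_rot: [3.141, -0.001, 1.493]
force: [0.7, -0.8, -0.7]
grip_width: 0.0437
```

```bash
python3 -c "
from h import *
st()"
```

```text
Traceback (most recent call last):
  File "h.py", line 40, in st
    print('t',round(o['time_s'],2),'tip past lip mm',round(145-1000*d@y,1),'lat',round(1000*d@x,1),'z',round(o['ee_pos'][2]*1000,2),'rot',np.degrees(o['eef_rot']).round(2),'F',o['force'].round(1),'M',o['moment'].round(2),o['grip_width'].round(4))
                                                                                                                                                                                                                             ^^^^^^^^^^^^^^^^^^^^^
AttributeError: 'float' object has no attribute 'round'
```

Emit:
step_arm:
  steps:
    - {"x": -0.01, "y": 0, "z": 0, "ax": 0, "ay": 0, "az": 0, "claw": 0.03}
    - {"x": -0.01, "y": 0, "z": 0, "ax": 0, "ay": 0, "az": 0, "claw": 0.03}
    - {"x": -0.01, "y": 0, "z": 0, "ax": 0, "ay": 0, "az": 0, "claw": 0.03}
    - {"x": -0.01, "y": 0, "z": 0, "ax": 0, "ay": 0, "az": 0, "claw": 0.03}
    - {"x": 0, "y": 0, "z": 0, "ax": 0, "ay": 0, "az": 0, "claw": 0.03}

```text
time_s: 13.2
ee_pos: [0.655, 0.0412, 0.0116]
eef_rot: [3.141, -0.001, 1.49]
force: [-0.1, -1.0, -1.2]
grip_width: 0.0437
```

```bash
sed -i "s/o\['grip_width'\].round(4)/o['grip_width']/" h.py; python3 -c "
from h import *
st()"
```

```text
t 13.2 tip past lip mm 41.6 lat -0.3 z 11.58 rot [ 1.7995e+02 -6.0000e-02  8.5380e+01] F [-0.1 -1.  -1.2] M [-0.02  0.08  0.03] 0.043677844039786855
```

Emit:
step_arm:
  steps:
    - {"x": -0.003, "y": 0, "z": 0.0002, "ax": 0, "ay": 0, "az": 0, "claw": 0.03}
    - {"x": -0.003, "y": 0, "z": 0.0002, "ax": 0, "ay": 0, "az": 0, "claw": 0.03}
    - {"x": -0.003, "y": 0, "z": 0, "ax": 0, "ay": 0, "az": 0, "claw": 0.03}

```text
time_s: 13.45
ee_pos: [0.6544, 0.0314, 0.0115]
eef_rot: [3.14, -0.002, 1.49]
force: [-0.5, 0.6, -0.8]
grip_width: 0.0436
```

```bash
python3 -c "
from h import *
st()
p,d=vision.camera('side'); cv2.imwrite('pics/s10.png',p[:,:,::-1])
p,d=vision.camera('top'); cv2.imwrite('pics/t10.png',p[:,:,::-1]); np.save('pics/t10.npy',d)
crop('pics/s10.png',270,160,390,310,4,'pics/c_s10.png')"
```

```text
t 13.45 tip past lip mm 51.4 lat -0.1 z 11.46 rot [ 1.7991e+02 -9.0000e-02  8.5340e+01] F [-0.5  0.6 -0.8] M [-0.04  0.08 -0.02] 0.043586910067322876
```

View pics/c_s10.png

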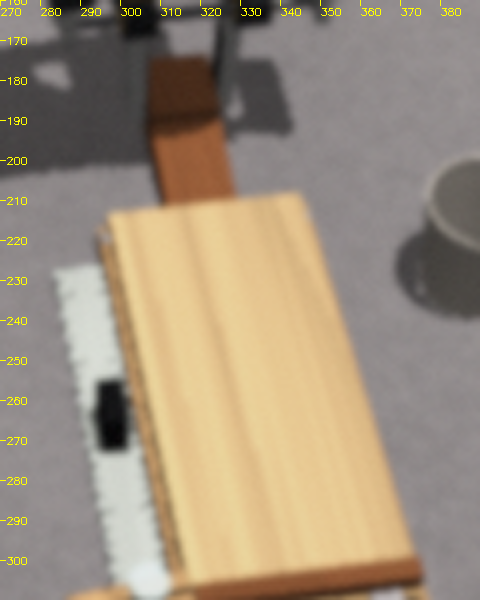

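The wedge tip is under the board between the rails, and the board is still down. I'm advancing in small steps and watching the force.

Emit:
step_arm:
  steps:
    - {"x": -0.002, "y": 0, "z": 0.0003, "ax": 0, "ay": 0, "az": 0, "claw": 0.03}
    - {"x": -0.002, "y": 0, "z": 0.0002, "ax": 0, "ay": 0, "az": 0, "claw": 0.03}

```text
time_s: 13.72
ee_pos: [0.6544, 0.0281, 0.0114]
eef_rot: [3.139, -0.002, 1.49]
force: [0.2, 2.0, 1.5]
grip_width: 0.0438
```

```bash
python3 -c "
from h import *
st()"
```

```text
t 13.72 tip past lip mm 54.8 lat 0.2 z 11.4 rot [ 1.7986e+02 -1.1000e-01  8.5390e+01] F [0.2 2.  1.5] M [0.28 0.06 0.01] 0.043824298480504405
```

Emit:
step_arm:
  steps:
    - {"x": -0.002, "y": 0, "z": 0.0002, "ax": 0, "ay": 0, "az": 0, "claw": 0.03}

```text
time_s: 13.8
ee_pos: [0.6544, 0.0263, 0.0114]
eef_rot: [3.139, -0.002, 1.491]
force: [0.8, 1.4, 1.3]
grip_width: 0.0435
```

```bash
python3 -c "
from h import *
st()"
```

```text
t 13.8 tip past lip mm 56.5 lat 0.3 z 11.37 rot [ 1.7983e+02 -1.2000e-01  8.5420e+01] F [0.8 1.4 1.3] M [ 0.28 -0.06  0.  ] 0.04350193229750639
```

Emit:
step_arm:
  steps:
    - {"x": -0.002, "y": 0, "z": 0.0002, "ax": 0, "ay": 0, "az": 0, "claw": 0.03}

```text
time_s: 13.88
ee_pos: [0.6544, 0.0245, 0.0114]
eef_rot: [3.138, -0.002, 1.491]
force: [-0.3, 2.0, 2.3]
grip_width: 0.0441
```

```bash
python3 -c "
from h import *
st()"
```

```text
t 13.88 tip past lip mm 58.3 lat 0.4 z 11.35 rot [ 1.7981e+02 -1.3000e-01  8.5440e+01] F [-0.3  2.   2.3] M [ 0.27 -0.01  0.02] 0.04406515849438562
```

Emit:
step_arm:
  steps:
    - {"x": -0.002, "y": 0, "z": 0.0001, "ax": 0.1, "ay": 0, "az": 0, "claw": 0.03}

```text
time_s: 13.97
ee_pos: [0.6544, 0.0227, 0.0114]
eef_rot: [3.14, -0.003, 1.491]
force: [0.1, 6.5, 1.9]
grip_width: 0.044
```

Emit:
step_arm:
  steps:
    - {"x": -0.002, "y": 0, "z": 0.0001, "ax": 0, "ay": 0, "az": 0, "claw": 0.03}

```text
time_s: 14.05
ee_pos: [0.6543, 0.0211, 0.0114]
eef_rot: [3.14, -0.004, 1.492]
force: [0.7, 6.0, 1.8]
grip_width: 0.0437
```

Emit:
step_arm:
  steps:
    - {"x": -0.002, "y": 0, "z": 0.0001, "ax": 0, "ay": 0, "az": 0, "claw": 0.03}

```text
time_s: 14.13
ee_pos: [0.6542, 0.0196, 0.0114]
eef_rot: [3.139, -0.004, 1.492]
force: [0.4, 5.9, 2.0]
grip_width: 0.0438
```

Emit:
step_arm:
  steps:
    - {"x": -0.002, "y": 0, "z": 0.0001, "ax": 0, "ay": 0, "az": 0, "claw": 0.03}

```text
time_s: 14.22
ee_pos: [0.6541, 0.018, 0.0114]
eef_rot: [3.139, -0.005, 1.492]
force: [0.3, 6.3, 1.8]
grip_width: 0.0438
```

```bash
python3 -c "
from h import *
st()"
```

```text
t 14.22 tip past lip mm 64.8 lat 0.6 z 11.41 rot [179.86  -0.3   85.49] F [0.3 6.3 1.8] M [ 0.96 -0.04  0.05] 0.04378938836099685
```

The y-force stepped from 2 to 6 N between 58.3 and about 60 mm past the lip, so the board made contact as predicted at 60 mm. I'm advancing to about 74 mm, for roughly 3 mm of lift.

Emit:
step_arm:
  steps:
    - {"x": -0.002, "y": 0, "z": 0.0001, "ax": 0.1, "ay": -0.1, "az": 0, "claw": 0.03}
    - {"x": -0.002, "y": 0, "z": 0.0001, "ax": 0, "ay": -0.1, "az": 0, "claw": 0.03}
    - {"x": -0.002, "y": 0, "z": 0.0001, "ax": 0, "ay": 0, "az": 0, "claw": 0.03}

```text
time_s: 14.47
ee_pos: [0.6539, 0.0136, 0.0114]
eef_rot: [3.141, -0.004, 1.493]
force: [0.7, 6.2, 2.2]
grip_width: 0.0435
```

```bash
python3 -c "
from h import *
st()"
```

```text
t 14.47 tip past lip mm 69.2 lat 0.7 z 11.43 rot [179.94  -0.23  85.55] F [0.7 6.2 2.2] M [ 0.98 -0.06  0.02] 0.04353896059131806
```

Emit:
step_arm:
  steps:
    - {"x": -0.002, "y": 0, "z": 0.0001, "ax": 0, "ay": -0.1, "az": 0, "claw": 0.03}
    - {"x": -0.002, "y": 0, "z": 0.0001, "ax": 0, "ay": 0, "az": 0, "claw": 0.03}
    - {"x": -0.002, "y": 0, "z": 0.0001, "ax": 0, "ay": 0, "az": 0, "claw": 0.03}

```text
time_s: 14.72
ee_pos: [0.6537, 0.0091, 0.0114]
eef_rot: [3.14, -0.005, 1.494]
force: [0.5, 5.3, 2.1]
grip_width: 0.0439
```

```bash
python3 - <<'E'
from h import *
st()
p,d=vision.camera('side'); cv2.imwrite('pics/s11.png',p[:,:,::-1])
p,d=vision.camera('top'); cv2.imwrite('pics/t11.png',p[:,:,::-1]); np.save('pics/t11.npy',d)
crop('pics/s11.png',270,160,390,310,4,'pics/c_s11.png');crop('pics/t11.png',210,130,410,230,4,'pics/c_t11.png')
d0=np.load('pics/t10.npy')
# depth change in strips (board x-range rows) from free end to hinge
for c in range(290,386,12): print(c,round(1000*float(np.median(d0[160:185,c:c+8])-np.median(d[160:185,c:c+8])),2), end=' | ')
print('bench',np.median(d0[230:300,420:500]-d[230:300,420:500]))
E
```

```text
t 14.72 tip past lip mm 73.7 lat 0.9 z 11.42 rot [179.91  -0.27  85.61] F [0.5 5.3 2.1] M [ 0.95 -0.05  0.03] 0.04392676872133804
290 2.36 | 302 2.2 | 314 2.21 | 326 1.94 | 338 1.82 | 350 0.75 | 362 0.76 | 374 0.04 | bench 5.209446e-05
```

View pics/c_s11.png

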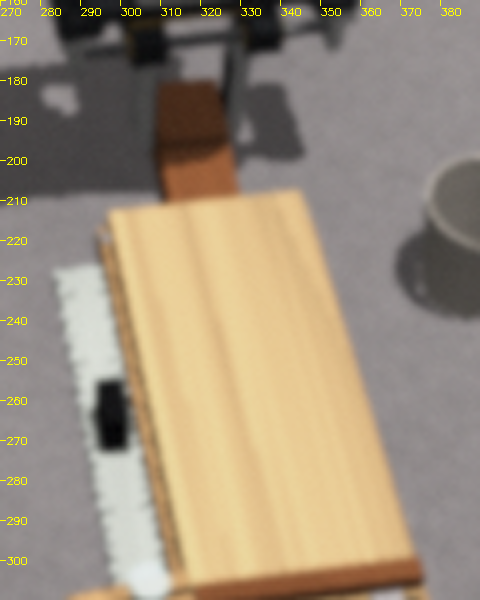

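View pics/c_t11.png

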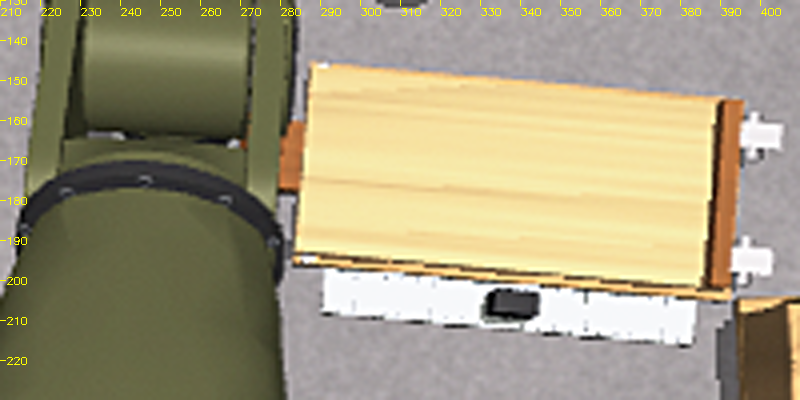

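Depth on the board rose 2.4 mm near the free end, tapering to 0 at the hinge, while the bench reads 0. The ruler is still flush. One settling hold, then a final check.

Emit:
step_arm:
  steps:
    - {"x": -0.0003, "y": 0, "z": 0.0001, "ax": 0, "ay": 0, "az": 0, "claw": 0.03}
    - {"x": -0.0002, "y": 0, "z": 0.0001, "ax": 0, "ay": 0, "az": 0, "claw": 0.03}
    - {"x": -0.0002, "y": 0, "z": 0.0001, "ax": 0, "ay": 0, "az": 0, "claw": 0.03}

```text
time_s: 15.07
ee_pos: [0.6537, 0.0089, 0.0114]
eef_rot: [3.14, -0.005, 1.494]
force: [-0.7, 4.2, 1.9]
grip_width: 0.0438
```

```bash
python3 - <<'E'
from h import *
st()
d0=np.load('pics/t10.npy'); t0=cv2.imread('pics/top0.png')
A=[vision.camera('top') for _ in range(6)]
d=np.mean([a[1] for a in A],0); p=A[-1][0]; cv2.imwrite('pics/t12.png',p[:,:,::-1])
c0=np.array([np.median(d0[160:185,c:c+4])-np.median(d[160:185,c:c+4]) for c in range(288,380,4)])*1000
cc=np.arange(288,380,4)+1.5; k=np.polyfit(cc,c0,1); print('lift at lip col 284:',np.polyval(k,284),'at hinge 389:',np.polyval(k,389))
df=np.abs(p[:,:,::-1].astype(int)-t0).max(2)
for n,(x0,y0,x1,y1) in dict(cup=(300,90,332,130),block=(118,255,165,297),rack=(400,200,502,238)).items(): print(n,(df[y0:y1,x0:x1]>40).sum())
st()
E
```

```text
t 15.07 tip past lip mm 74.0 lat 0.9 z 11.39 rot [179.91  -0.31  85.62] F [-0.7  4.2  1.9] M [ 0.75  0.06 -0.  ] 0.04375885373425555
lift at lip col 284: 2.89611971896628 at hinge 389: 0.29006565041221677
cup 0
block 0
rack 0
t 15.37 tip past lip mm 74.0 lat 0.9 z 11.39 rot [179.91  -0.31  85.62] F [-1.1  5.3  2.5] M [ 0.77  0.08 -0.04] 0.04370920819489606
```

Stable: lift about 2.8 mm, bystanders unchanged. Handing in.

```bash
python3 -c "
from station import ticket
print(ticket.hand_in())"
```

```text
the job is handed in; nothing more can be done
None
```

I handed the job in at about 15.4 s, with the wedge still gripped under the board's free end and the ruler flush along the ramp's near rail.

- **Ruler:** I used the 240 mm one; the look-alike measured 187 mm. I pushed it gently against the robot-side rail until it touched, then let go. Pictures show it centred along the rail and still flush after the wedge went in.
- **Board:** the wedge touched it with the tip about 60 mm past the lip, as predicted. I stopped at about 74 mm past the lip. The board's end is up about 2.8–2.9 mm, by wedge travel and by the depth change fitted out to the lip, with almost none at the hinge. The reading held steady over the last 0.3 s.
- **Bystanders:** the cup, the block and the rack show no change in the top view.

**Disagreements and forces:**
- The side and top views put the wedge block's top about 5 mm low, at 30–31 mm against 36 mm. The wrist depth read 36.4 mm, so I went with that.
- The wrist force peaked at about 40 N (36 N of it upward) when the ruler first touched the bench. I backed off at once.
- The final hold is at about 5 N push and 2.5 N upward.

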